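# Clear and UV-treat the bench joint

## Robot

A 6-joint arm with a two-finger parallel gripper is mounted at the origin on the work surface. World frame = base frame: x ahead of the robot, y to its left, z up, the work surface at z = 0. Lengths are in m, angles in rad, forces in N, time in s.
With the tool pointing down it reaches from about 0.425 to 0.95 m from the base axis. Payload 3.5 kg.
Tool frame: the origin (TCP) lies at the very end of the fingers, on their centre line; the grasp point (between the pads) lies ctrl.grip_point_offset behind it (ctrl.grip_point_offset is the distance from the TCP to the grasp point, in m); z points along the fingers, y is the direction in which the jaws open and shut (so a half turn about z gives the same grasp; the last joint's range is limited). The gripper opens to 85 mm and grips with 20 to 120 N. Pads are 22 mm wide; open, the fingers measure 114 mm over their backs; the gripper's body (76 mm by 85 mm) begins 54 mm behind the grasp point. The pads swing forward as they close: fully open they stand 13 mm farther back than shut.
Start: joints at [-1.254, 0.286, 1.577, -0, 1.279, -0.15], TCP at [0.304, -0.603, 0.231] pointing down, gripper open.
Joint ranges: [-2.77, 2.77], [-0.9, 2.22], [0.21, 2.48], [-1.53, 4.67], [0.24, 2.81], [-2.84, 2.84]. Speed limits (rad/s): [2.79, 2.79, 3.14, 3.14, 3.14, 3.14].

## Interface

Orientations are given as a unit quaternion [x, y, z, w].
In Python, from plant import ctrl gives the robot as it stands.
- The arm moves only by the tool servo_tool, never from a script. Its argument "increments" is a list of rows, each a list of 5 numbers: the opening, from 0 (shut) to 1 (fully open), then the shift along the world's x, y, z in units of 40 mm (1.0 is 40 mm), then the turn about the world's z in units of 5 degrees (1.0 is 5 degrees). A call has exactly 10 rows; each row is the pose to reach, as a shift and turn from the pose measured when the call began; what a row does not reach only later rows make up. A row lasts 1/12 s, in which the tool goes at most 41.7 mm and 7.16 degrees, less where a joint would pass 70% of its speed; a pose out of reach is approached as far as the arm can. A call with a gripper value outside its range is refused whole. The fingers move at their own pace and stop on an object; "grip_force" is the grip in N (left out, the last holds). Time passes only in rows, so rows that repeat a pose let the fingers close, or fill a call up. It gives the time, the measured TCP pose, the force and the opening at its end, in the units of the state.
- ctrl.get_state(): the state, without advancing time (a new reading comes with each control period).
- ctrl.read_camera(name): name is "scene" or "side" or "wrist"; returns a dict with "frame" (480x640x3 uint8, red, green, blue), "K" (3x3 intrinsics, pixels), "extrinsics" (4x4, takes a point from camera to world coordinates). Camera axes: x right, y down, z forward; pixel columns grow to the right and rows downward; lengths in m; the calibration is good to about 2 mm. A picture is of the moment at which its call begins. There is no depth.
- ctrl.sign_off(): hands the job in, once; it reports no verdict.
Trained networks look in a picture, given as the dict that the camera call returned (one of the last four; its "shot" number tells which), for a name from the list of things; names that differ only in an ending like _2 or _b are one class to them, and where a whole thing is asked for, a point or a joint stands for the part that bears it (a point fixed in the world has none). Each returns a list of dicts, best first, with "conf" (0 to 1); they miss things now and then, are a little off and sometimes report something else, mostly with a low value. They report only what shows in the picture. A call takes as long as a camera call.
- ctrl.masks_of(picture, query): "region" (480x640 bool, what is visible of it) and "extent" ([left, top, right, bottom] in pixels, round what is visible of it).
- ctrl.landmark_of(picture, query): "centre" ([row, column] in pixels: a listed point, or the origin of a listed thing).
The state is a dict: "time": time; "qpos": joint angles; "dq": joint speeds; "joint_efforts": joint torques, N m; "eef_pos": TCP position; "tcp_rot": TCP orientation; "contact_force": force on the tool from outside, world axes, zero at the start; "wrist_torque": the same for the moment, N m; "opening": opening from 0.0 (shut) to 1.0 (fully open).
Only numpy, scipy, OpenCV 4.12 (cv2) and the standard library are available. Lean on these libraries where they do the work, as an engineer would, in place of code of your own. Each camera call takes 0.05 s, during which the arm holds its last target. There are 200 camera calls.

## Task

Clear the sample pots off the white bench plate: put every pot into the open tray where the tray stands, then carry the tray level with its pots and set it centred and square on the balance pan. With the plate clear, take the UV pen from its stand and guide its tip slowly (about 3 cm/s) along the plate's black joint, a few millimetres above it, from the end nearest the robot round the corner to the far end, then stand the pen back in its stand. Leave the other things on the bench where they are.

Things in the scene. Friction and masses are not known exactly. Their poses are not given: they have to be found in the camera images.
- plate: fixed white bench plate, 220 (x) by 200 (y) mm and 4 mm thick, on which the pots stand at the start. Origin: centre of its underside; z up. A black rubber joint 6 mm wide, flush with its top, runs over it in an L: 120 mm along +x from the end nearest the robot, at (-75, 45) mm, to the corner at (45, 45), then 120 mm along -y to its far end at (45, -75)
- joint0 (a point): point on the joint at the plate's top face: the near end of the joint
- joint1 (a point): point on the joint at the plate's top face: 40 mm along
- joint2 (a point): point on the joint at the plate's top face: 80 mm along
- joint3 (a point): point on the joint at the plate's top face: the corner
- joint4 (a point): point on the joint at the plate's top face: 40 mm past the corner
- joint5 (a point): point on the joint at the plate's top face: 80 mm past the corner
- joint6 (a point): point on the joint at the plate's top face: the far end
- pot1: squat round sample pot, amber glass with a white cap, 28 mm across and 36 mm tall, 35 g, closed. Origin: centre of its underside, z axis to the cap. May be absent
- pot2: squat round sample pot, amber glass with a white cap, 28 mm across and 36 mm tall, 35 g, closed. Origin: centre of its underside, z axis to the cap. May be absent
- pot3: squat round sample pot, amber glass with a white cap, 28 mm across and 36 mm tall, 35 g, closed. Origin: centre of its underside, z axis to the cap. May be absent
- pot4: squat round sample pot, amber glass with a white cap, 28 mm across and 36 mm tall, 35 g, closed. Origin: centre of its underside, z axis to the cap. May be absent
- tray: loose open aluminium tray, 120 (x) by 176 (y) mm, walls 26 mm high and 3 mm thick, floor 3 mm, about 0.35 kg. Origin: centre of its underside, z up. An upright grey grip plate stands in the middle: 12 mm thick (x), 60 mm long (y), its top 78 mm above the tray's underside. On each side of it is a free lane about 50 mm wide (x) running the length of the tray, room for two pots with the fingers
- balance: fixed white bench balance, 195 by 210 mm, its display side towards the robot. Origin: on the bench below the centre of its steel pan; x points away from the display, z up. The pan, 140 (x) by 190 (y) mm, is its highest part, 62 mm above the bench, flat and without a rim
- pan (a point): centre of the top of the balance's pan
- pen: white UV pen, 80 g, standing upright in its stand with the tip down. Origin: the tip, z up along the pen. Round shaft 12 mm across from the tip (its last 22 mm tapered) to 85 mm; round collar 40 mm across from 85 to 91 mm; square grip 18 by 18 mm (sides along its x and y) from 91 to 156 mm
- stand: fixed grey pen stand, a square tube 44 mm wide and 95 mm tall on a 60 mm foot; its square well, 24 mm wide, is open at the top and reaches down to 6 mm above the bench. The pen's shaft goes in and its collar rests on the top rim, the tip then 10 mm above the bench. Origin: centre of its underside, z up
- seat (a point): centre of the top rim of the stand, 95 mm above the bench
- tipbox: bystander: grey and clear pipette tip box, 70 by 100 by 65 mm
- beaker: bystander: glass beaker, 76 mm across, 90 mm tall
- reagent: bystander: reagent bottle, 60 mm across, 105 mm tall
- timer: bystander: flat white bench timer, 40 by 50 by 18 mm
- jar: bystander: white plastic jar, 60 mm across, 80 mm tall
- dish: bystander: shallow glass dish, 90 mm across, 15 mm tall

How it is judged:
By the outcome, as a careful person would: the job done as asked, in the order asked, and still so for the second after the job is handed in, with the robot touching nothing.
Of pot1, pot2, pot3, pot4 only 2 to 4 are there at a start; the rules pass over those that are not, and their reading is None.
At some moment in a run one of pot1, pot2, pot3, pot4 may be knocked a few centimetres aside while the robot is not near it.
It also fails if it takes over 208 s, if anything falls off the work surface, if the arm or the gripper's body presses on something with over 40 N, if the wrist force passes 120 N, or if a joint passes its speed limit or range.

## Working session

There is one attempt and no reset: what is moved stays moved. The work goes in short steps, Python scripts to look and compute and a tool call to move; the robot and the scene stay as the last step left them, time stands still between calls to the robot, and variables do not carry over. Pictures are saved under pics/ and viewed, about 12 in all and at most 16, crops included, and the job is handed in when it is done.

Besides the shell and the picture viewer there is one more tool, called after "Request:" as name(argument=value, ...), one argument or row to a line, values as JSON. servo_tool: Moves the arm, as the interface text tells. Its arguments: {"type":"object","properties":{"increments":{"type":"array"},"grip_force":{"type":"number"}},"required":["increments"]}

```bash
ls; mkdir -p pics
cat > h.py <<'E'
import numpy as np, cv2
from plant import ctrl
def ray(p,rc):
    K,T=np.array(p["K"]),np.array(p["extrinsics"])
    d=T[:3,:3]@np.linalg.solve(K,[rc[1],rc[0],1.]); return T[:3,3],d
def atz(p,rc,z):
    o,d=ray(p,rc); return (o+d*(z-o[2])/d[2])
def proj(p,X):
    K,T=np.array(p["K"]),np.array(p["extrinsics"])
    c=T[:3,:3].T@(np.array(X)-T[:3,3]); u=K@c; return u[:2]/u[2]
def tri(obs):
    A=np.zeros((3,3));b=np.zeros(3)
    for p,rc in obs:
        o,d=ray(p,rc); d=d/np.linalg.norm(d); M=np.eye(3)-np.outer(d,d); A+=M;b+=M@o
    return np.linalg.solve(A,b)
def save(p,n): cv2.imwrite(f"pics/{n}.png",p["frame"][:,:,::-1])
E
python3 - <<'E'
from h import *
np.set_printoptions(precision=3,suppress=True)
P={n:ctrl.read_camera(n) for n in("scene","side")}
cv2.imwrite("pics/a.png",cv2.resize(np.vstack([P["scene"]["frame"],P["side"]["frame"]])[:,:,::-1],(400*1,600)))
save(P["scene"],"scene0");save(P["side"],"side0")
Z={"plate":0,"joint0":.004,"joint3":.004,"joint6":.004,"pot1":.004,"tray":0,"balance":0,"pan":.062,"pen":.01,"stand":0,"seat":.095,"tipbox":0,"beaker":0,"reagent":0,"timer":0,"jar":0,"dish":0}
for q,z in Z.items():
    for n,p in P.items():
        print(q,n,[(round(d["conf"],2),np.round(d["centre"]),atz(p,d["centre"],z)[:2]) for d in ctrl.landmark_of(p,q) if d["conf"]>.25])
print(ctrl.grip_point_offset,ctrl.get_state()["time"])
for n,p in P.items(): print(n,p["extrinsics"])
E
```

```text
pics
plate scene [(0.82, array([260., 314.]), array([ 0.559, -0.009]))]
plate side [(0.97, array([268., 313.]), array([0.557, 0.008]))]
joint0 scene [(0.95, array([275., 322.]), array([ 0.611, -0.008])), (0.9, array([255., 340.]), array([0.567, 0.047])), (0.85, array([278., 286.]), array([ 0.595, -0.081])), (0.8, array([236., 330.]), array([0.5  , 0.049])), (0.71, array([274., 339.]), array([0.62 , 0.025])), (0.62, array([274., 299.]), array([ 0.595, -0.052])), (0.58, array([250., 335.]), array([0.549, 0.042]))]
joint0 side [(0.95, array([250., 280.]), array([0.501, 0.059])), (0.84, array([250., 338.]), array([0.609, 0.04 ])), (0.83, array([270., 342.]), array([ 0.607, -0.008])), (0.83, array([290., 342.]), array([ 0.599, -0.052])), (0.75, array([306., 346.]), array([ 0.599, -0.087])), (0.69, array([250., 321.]), array([0.578, 0.047]))]
joint3 scene [(0.95, array([275., 322.]), array([ 0.611, -0.008])), (0.9, array([255., 340.]), array([0.567, 0.047])), (0.85, array([278., 286.]), array([ 0.595, -0.081])), (0.8, array([236., 330.]), array([0.5  , 0.049])), (0.71, array([274., 339.]),
[... 2867 characters left out ...]
array([303., 434.]), array([ 0.756, -0.103]))]
timer scene [(0.76, array([207., 306.]), array([0.376, 0.033]))]
timer side [(0.9, array([271., 218.]), array([0.382, 0.031]))]
jar scene [(0.64, array([283., 475.]), array([0.725, 0.279]))]
jar side [(0.9, array([159., 372.]), array([0.734, 0.293]))]
dish scene [(0.8, array([351., 169.]), array([ 0.701, -0.318]))]
dish side [(0.96, array([424., 442.]), array([ 0.7  , -0.322]))]
0.0187 1.8
scene [[ 0.326  0.616 -0.717  1.222]
 [ 0.945 -0.198  0.259 -0.233]
 [ 0.017 -0.763 -0.647  0.655]
 [ 0.     0.     0.     1.   ]]
side [[ 0.985 -0.12   0.125  0.447]
 [-0.173 -0.738  0.653 -0.665]
 [ 0.014 -0.664 -0.747  0.848]
 [ 0.     0.     0.     1.   ]]
```

```bash
ls pics
```

```text
a.png
scene0.png
side0.png
```

View pics/scene0.png

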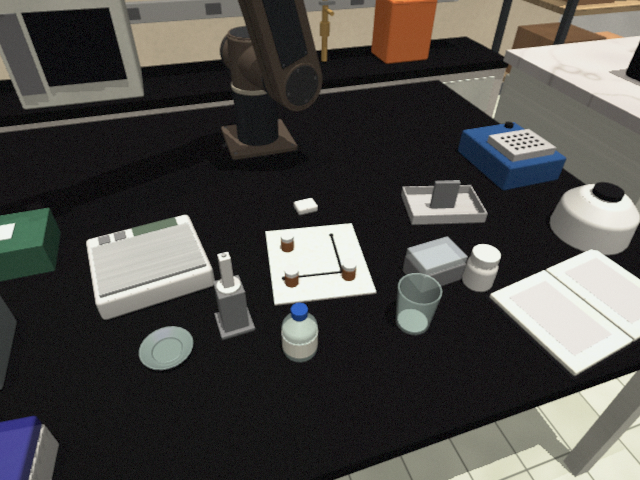

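View pics/side0.png

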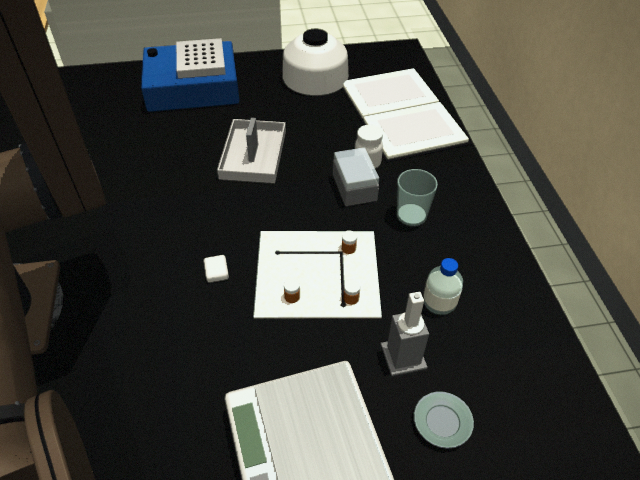

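Scene view: three pots on the plate (scene px (287,242), (291,276), (348,270)), tray at right (443,204), balance left with a yaw, stand and pen at (233,300). The two cameras agree to about 1 cm. I'll move above the balance first and take a wrist look there.

Request:
servo_tool(
  increments=[
    [1, 0.6, 0.7, 0.2, 0],
    [1, 1.2, 1.4, 0.4, 0],
    [1, 1.8, 2.2, 0.6, 0],
    [1, 2.4, 3.0, 0.8, 0],
    [1, 3.0, 3.8, 1.0, 0],
    [1, 3.6, 4.6, 1.2, 0],
    [1, 4.2, 5.4, 1.4, 0],
    [1, 4.7, 6.2, 1.6, 0],
    [1, 5.1, 6.8, 1.75, 0],
    [1, 5.1, 6.8, 1.75, 0],
  ],
)

```text
time: 2.63
eef_pos: [0.5108, -0.3267, 0.3036]
tcp_rot: [0.972, 0.234, 0.002, 0.001]
contact_force: [0.2, 0.1, 1.1]
opening: 0.999
```

```bash
cat >> h.py <<'E'
from scipy.spatial.transform import Rotation as R
np.set_printoptions(precision=3,suppress=True)
def jaw(s):
    y=R.from_quat(s["tcp_rot"]).as_matrix()[:,1]; return (np.degrees(np.arctan2(y[1],y[0]))+90)%180-90
def st():
    s=ctrl.get_state(); print("t",round(s["time"],2),"tcp",np.array(s["eef_pos"]),"jaw",round(jaw(s),2),"q6",round(s["qpos"][5],2),"F",np.array(s["contact_force"]),"op",round(s["opening"],3)); return s
E
python3 - <<'E'
from h import *
s=st(); p=ctrl.read_camera("wrist"); save(p,"w1"); print(np.array(p["extrinsics"]),np.array(p["K"])[0])
for q in("pan","balance","stand","seat"):
    print(q,[(round(d["conf"],2),np.round(d["centre"]),atz(p,d["centre"],{"pan":.062,"seat":.095}.get(q,0))[:2]) for d in ctrl.landmark_of(p,q)])
for d in ctrl.masks_of(p,"pan"): print(d["conf"],d["extent"],d["region"].sum())
E
```

```text
t 2.63 tcp [ 0.511 -0.327  0.304] jaw -62.92 q6 0.36 F [0.244 0.114 1.105] op 0.999
[[ 0.455 -0.845 -0.282  0.585]
 [-0.89  -0.431 -0.147 -0.29 ]
 [ 0.003  0.318 -0.948  0.447]
 [ 0.     0.     0.     1.   ]] [398.497   0.    318.075]
pan [(0.87, array([205., 320.]), array([ 0.509, -0.332])), (0.32, array([192., 322.]), array([ 0.521, -0.327]))]
balance [(0.88, array([191., 322.]), array([ 0.512, -0.332]))]
stand []
seat []
0.75 [194.2, 89.8, 444.0, 327.7] 37526
```

View pics/w1.png

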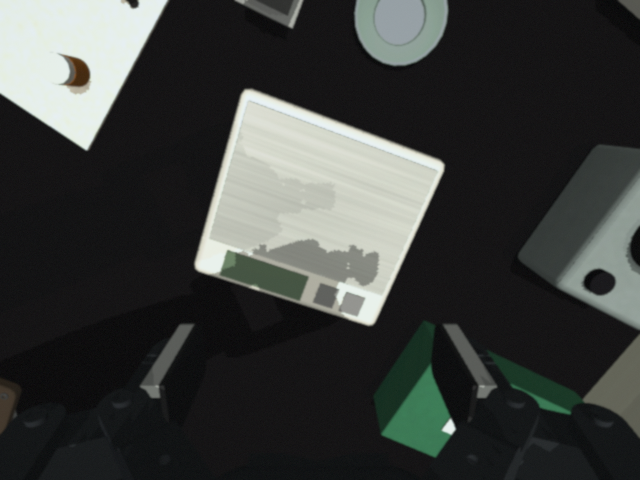

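Pan is fully visible: corners around px (247,103), (440,170), (382,296), (210,240). I'll project them at z = 0.062 and check against 140×190.

Run:
```python
from h import *
import pickle
p=ctrl.read_camera("wrist")
c=[(103,247),(170,440),(296,382),(240,210)]
X=np.array([atz(p,x,.062) for x in c])[:,:2]; print(X,X.mean(0))
e=[X[(i+1)%4]-X[i] for i in range(4)]
print([ (round(np.linalg.norm(v),4),round(np.degrees(np.arctan2(v[1],v[0]))%180,1)) for v in e])
m=ctrl.masks_of(p,"pan")[0]["region"]
m=m.astype(np.uint8); cn=max(cv2.findContours(m,0,2)[0],key=cv2.contourArea)[:,0]
W=np.array([atz(p,(r,cc),.062)[:2] for cc,r in cn],np.float32)
print(cv2.minAreaRect(W*1000))
P={n:ctrl.read_camera(n) for n in("scene","side")}
for n,q in P.items(): print([(round(d["conf"],2),atz(q,d["centre"],.004)[:2]) for d in ctrl.landmark_of(q,"pot1")])
```

```text
[[ 0.559 -0.235]
 [ 0.586 -0.423]
 [ 0.446 -0.439]
 [ 0.423 -0.253]] [ 0.503 -0.337]
[(np.float64(0.1896), np.float64(98.2)), (np.float64(0.1406), np.float64(6.6)), (np.float64(0.1869), np.float64(97.2)), (np.float64(0.1373), np.float64(7.6))]
((494.833740234375, -332.68939208984375), (188.1062469482422, 202.04937744140625), 7.392312049865723)
[(0.84, array([ 0.608, -0.072])), (0.73, array([0.637, 0.034])), (0.69, array([ 0.514, -0.056])), (0.29, array([ 0.583, -0.197]))]
[(0.47, array([ 0.667, -0.2  ])), (0.42, array([ 0.609, -0.071]))]
```

Request:
servo_tool(
  increments=[
    [1, -0.1, 0.9, 0, 0],
    [1, -0.2, 1.9, 0, 0],
    [1, -0.3, 2.9, 0, 0],
    [1, -0.4, 3.9, 0, 0],
    [1, -0.5, 4.9, 0, 0],
    [1, -0.6, 5.9, 0, 0],
    [1, -0.6, 6.8, 0, 0],
    [1, -0.6, 6.8, 0, 0],
    [1, -0.6, 6.8, 0, 0],
    [1, -0.6, 6.8, 0, 0],
  ],
)

```text
time: 4.07
eef_pos: [0.4836, -0.0597, 0.3013]
tcp_rot: [0.973, 0.231, -0.0, 0.0]
contact_force: [-0.3, -0.3, -0.0]
opening: 1.004
```

Run:
```python
from h import *
s=st(); p=ctrl.read_camera("wrist"); save(p,"w2")
for q in("pot1","joint0","plate","tray"):
    print(q,[(round(d["conf"],2),np.round(d["centre"]),atz(p,d["centre"],0 if q in("plate","tray") else .004)[:2]) for d in ctrl.landmark_of(p,q)])
ms=ctrl.masks_of(p,"plate")
for d in ms[:1]:
    cn=max(cv2.findContours(d["region"].astype(np.uint8),0,2)[0],key=cv2.contourArea)[:,0]
    W=np.array([atz(p,(r,cc),.004)[:2] for cc,r in cn],np.float32); print(d["conf"],d["extent"],cv2.minAreaRect(W*1000))
```

```text
t 4.07 tcp [ 0.484 -0.06   0.301] jaw -63.29 q6 0.77 F [-0.329 -0.314 -0.043] op 1.004
pot1 [(0.94, array([ 89., 386.]), array([ 0.609, -0.076])), (0.8, array([ 11., 295.]), array([0.63 , 0.038])), (0.73, array([167., 323.]), array([ 0.509, -0.055]))]
joint0 [(0.92, array([ 34., 293.]), array([0.612, 0.031])), (0.91, array([ 82., 359.]), array([ 0.603, -0.048])), (0.85, array([ 60., 267.]), array([0.578, 0.045])), (0.84, array([105., 246.]), array([0.53 , 0.047])), (0.82, array([ 59., 323.]), array([ 0.605, -0.006])), (0.69, array([105., 390.]), array([ 0.597, -0.087])), (0.66, array([133., 225.]), array([0.494, 0.055]))]
plate [(0.87, array([ 99., 300.]), array([ 0.561, -0.002])), (0.25, array([ 83., 359.]), array([ 0.602, -0.049]))]
tray []
0.77 [166.0, 0.0, 442.6, 235.9] ((561.4510498046875, -4.200286865234375), (200.92721557617188, 221.04490661621094), 80.69206237792969)
```

View pics/w2.png

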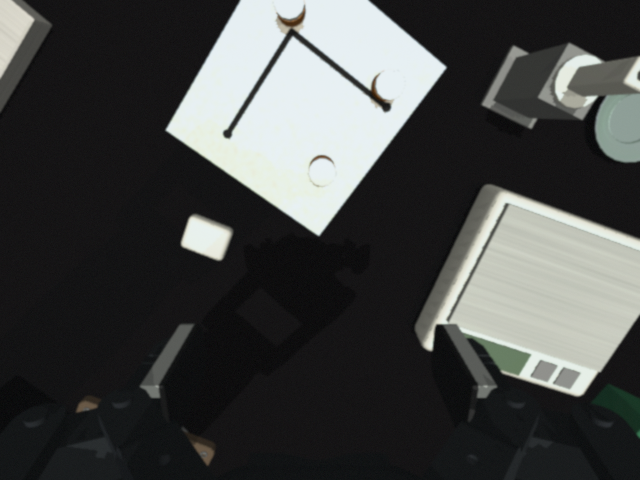

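Three pots at (0.509,-0.054), (0.609,-0.075), (0.630,0.039); plate near (0.560,-0.002), yaw about -9° (px joint ends (228,133), corner (291,32), end (386,107)). I'll grasp the nearest one.

Request:
servo_tool(
  increments=[
    [1, 0.3, 0.1, -0.8, -1.4],
    [1, 0.6, 0.14, -1.7, -2.8],
    [1, 0.63, 0.14, -2.6, -4.2],
    [1, 0.63, 0.14, -3.5, -5.4],
    [1, 0.63, 0.14, -4.4, -5.4],
    [1, 0.63, 0.14, -5.2, -5.4],
    [1, 0.63, 0.14, -6.0, -5.4],
    [1, 0.63, 0.14, -6.6, -5.4],
    [1, 0.63, 0.14, -7.0, -5.4],
    [1, 0.63, 0.14, -7.22, -5.4],
  ],
  grip_force=30,
)

```text
time: 5.2
eef_pos: [0.5069, -0.0548, 0.0093]
tcp_rot: [1.0, -0.004, -0.003, -0.001]
contact_force: [-0.1, -0.3, 0.1]
opening: 1.001
```

Request:
servo_tool(
  increments=[
    [0, 0, 0, 0, 0],
    [0, 0, 0, 0, 0],
    [0, 0, 0, 0, 0],
    [0, 0, 0, 0, 0],
    [0, 0, 0, 0, 0],
    [0, 0, 0, 0, 0],
    [0, 0, 0, 0, 0],
    [0, 0, 0, 0, 0],
    [0, 0, 0, 0, 0],
    [0, 0, 0, 0, 0],
  ],
)

```text
time: 6.03
eef_pos: [0.5082, -0.0552, 0.0109]
tcp_rot: [1.0, -0.004, -0.001, -0.001]
contact_force: [-0.4, 0.5, 6.8]
opening: 0.32
```

Request:
servo_tool(
  increments=[
    [0, 0, 0, 0.5, 0],
    [0, 0, 0, 1, 0],
    [0, 0, 0, 1.6, 0],
    [0, -0.1, 0.5, 2.2, 0],
    [0, -0.2, 1.2, 2.8, 0],
    [0, -0.3, 2.1, 3.2, 0],
    [0, -0.4, 3, 3.6, 0],
    [0, -0.5, 3.9, 4, 0],
    [0, -0.6, 4.8, 4.4, 0],
    [0, -0.7, 5.5, 4.5, 0],
  ],
)

```text
time: 6.87
eef_pos: [0.4809, 0.1673, 0.1941]
tcp_rot: [1.0, -0.004, 0.001, -0.001]
contact_force: [0.2, -0.8, -0.3]
opening: 0.32
```

Run:
```python
from h import *
s=st(); p=ctrl.read_camera("wrist"); save(p,"w3")
print([(round(d["conf"],2),np.round(d["centre"]),atz(p,d["centre"],0)[:2]) for d in ctrl.landmark_of(p,"tray")])
for d in ctrl.masks_of(p,"tray"): print(d["conf"],d["extent"])
```

```text
t 6.87 tcp [0.481 0.167 0.194] jaw 89.58 q6 1.71 F [ 0.169 -0.85  -0.275] op 0.32
[(0.72, array([314., 464.]), array([0.382, 0.03 ])), (0.61, array([215., 114.]), array([0.48 , 0.345])), (0.56, array([ 18., 489.]), array([0.63 , 0.038]))]
0.93 [0.6, 124.2, 220.8, 316.4]
```

View pics/w3.png

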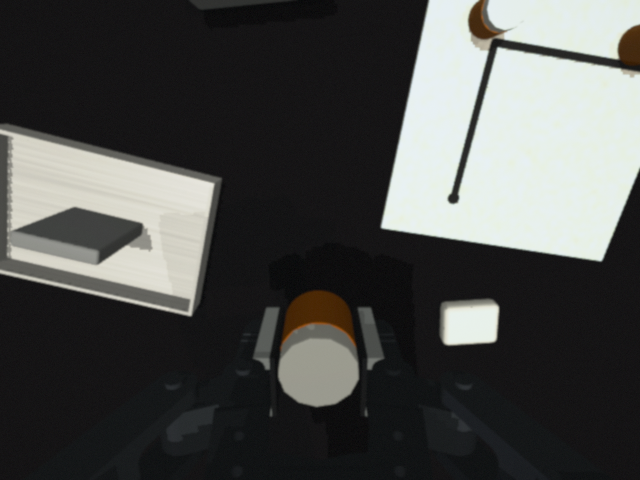

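Pot is held (opening 0.32 ≈ 27 mm); tray sits at the left edge (px 0–220,124–316). I'll go over it and measure its rim.

Request:
servo_tool(
  increments=[
    [0, 0, 0.5, 0.3, 0],
    [0, 0, 1.2, 0.7, 0],
    [0, 0, 2.0, 1.2, 0],
    [0, 0, 2.8, 1.6, 0],
    [0, -0.1, 3.5, 2.0, 0],
    [0, -0.1, 4.2, 2.4, 0],
    [0, -0.1, 4.6, 2.6, 0],
    [0, -0.1, 4.7, 2.6, 0],
    [0, -0.1, 4.7, 2.6, 0],
    [0, -0.1, 4.7, 2.6, 0],
  ],
)

```text
time: 7.85
eef_pos: [0.4756, 0.3529, 0.2935]
tcp_rot: [1.0, -0.003, -0.002, 0.001]
contact_force: [-0.2, 0.3, -0.5]
opening: 0.316
```

Run:
```python
from h import *
s=st(); p=ctrl.read_camera("wrist"); save(p,"w4")
print([(round(d["conf"],2),np.round(d["centre"]),atz(p,d["centre"],0)[:2]) for d in ctrl.landmark_of(p,"tray")])
for d in ctrl.masks_of(p,"tray")[:2]:
    cn=max(cv2.findContours(d["region"].astype(np.uint8),0,2)[0],key=cv2.contourArea)[:,0]
    W=np.array([atz(p,(r,cc),.026)[:2] for cc,r in cn],np.float32); print(d["conf"],d["extent"],cv2.minAreaRect(W*1000))
    q=cv2.approxPolyDP(cv2.convexHull(cn),6,True)[:,0]; print([ (tuple(x),atz(p,(x[1],x[0]),.026)[:2]) for x in q])
```

```text
t 7.85 tcp [0.476 0.353 0.294] jaw 89.7 q6 2.04 F [-0.171  0.35  -0.456] op 0.316
[(0.71, array([187., 323.]), array([0.479, 0.346])), (0.38, array([ 88., 623.]), array([0.579, 0.04 ]))]
0.96 [229.2, 110.4, 421.6, 267.0] ((476.96478271484375, 348.0391540527344), (176.89480590820312, 122.13028717041016), 75.1895751953125)
[((np.int32(250), np.int32(113)), array([0.557, 0.418])), ((np.int32(420), np.int32(159)), array([0.512, 0.248])), ((np.int32(384), np.int32(265)), array([0.396, 0.279])), ((np.int32(228), np.int32(226)), array([0.442, 0.448]))]
```

View pics/w4.png

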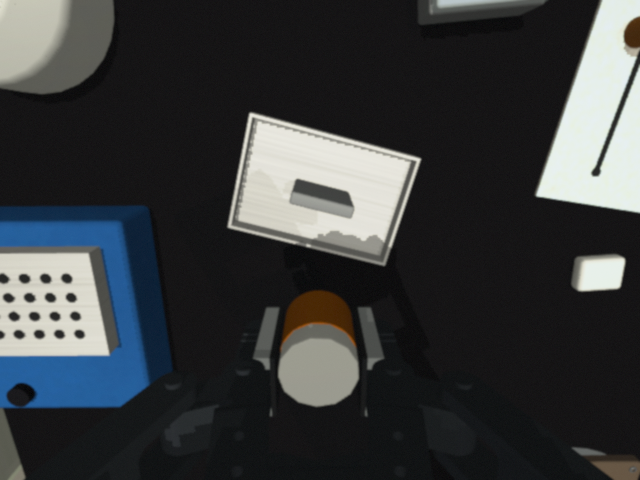

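Tray: centre (0.477,0.348), yaw −15° (rim corners px (250,113),(420,159),(384,265),(228,226), fits 177×122 mm). I'll place this pot in the +x,+y slot.

Request:
servo_tool(
  increments=[
    [0, 0.3, 0.2, -0.5, -0.8],
    [0, 0.6, 0.4, -1.1, -1.6],
    [0, 0.9, 0.6, -1.8, -2.4],
    [0, 1.09, 0.75, -2.6, -2.94],
    [0, 1.09, 0.75, -3.4, -2.94],
    [0, 1.09, 0.75, -4.1, -2.94],
    [0, 1.09, 0.75, -4.7, -2.94],
    [0, 1.09, 0.75, -5.2, -2.94],
    [0, 1.09, 0.75, -5.5, -2.94],
    [0, 1.09, 0.75, -5.6, -2.94],
  ],
)

```text
time: 8.83
eef_pos: [0.5178, 0.3811, 0.0667]
tcp_rot: [0.991, -0.131, -0.004, 0.002]
contact_force: [-0.2, -0.2, -1.7]
opening: 0.321
```

Request:
servo_tool(
  increments=[
    [0, 0, 0, -0.2, 0],
    [0, 0, 0, -0.4, 0],
    [0, 0, 0, -0.6, 0],
    [0, 0, 0, -0.8, 0],
    [0, 0, 0, -1.0, 0],
    [0, 0, 0, -1.15, 0],
    [0, 0, 0, -1.25, 0],
    [0, 0, 0, -1.3, 0],
    [0, 0, 0, -1.35, 0],
    [0, 0, 0, -1.35, 0],
  ],
)

```text
time: 9.67
eef_pos: [0.5177, 0.3811, 0.0125]
tcp_rot: [0.991, -0.131, -0.004, 0.002]
contact_force: [0.1, -0.6, -0.0]
opening: 0.314
```

Request:
servo_tool(
  increments=[
    [0, 0, 0, -0.03, 0],
    [0, 0, 0, -0.05, 0],
    [0.45, 0, 0, -0.05, 0],
    [0.45, 0, 0, -0.05, 0],
    [0.45, 0, 0, -0.05, 0],
    [0.45, 0, 0, 0.3, 0],
    [0.45, 0, 0, 0.8, 0],
    [0.45, 0, 0, 1.6, 0],
    [0.45, 0, 0, 2.5, 0],
    [1, 0, 0, 3.5, 0],
  ],
)

```text
time: 10.5
eef_pos: [0.5168, 0.3807, 0.1537]
tcp_rot: [0.991, -0.131, -0.005, 0.002]
contact_force: [1.0, -0.2, -1.0]
opening: 0.575
```

Request:
servo_tool(
  increments=[
    [1, 0.1, -0.8, 0.4, 0.9],
    [1, 0.3, -1.7, 0.8, 1.8],
    [1, 0.5, -2.6, 1.2, 2.8],
    [1, 0.7, -3.6, 1.6, 2.8],
    [1, 0.9, -4.6, 2.0, 2.8],
    [1, 1.2, -5.6, 2.4, 2.8],
    [1, 1.5, -6.6, 2.6, 2.8],
    [1, 1.8, -7.5, 2.6, 2.8],
    [1, 2.0, -8.3, 2.6, 2.8],
    [1, 2.0, -8.3, 2.6, 2.8],
  ],
)

```text
time: 11.33
eef_pos: [0.5984, 0.0425, 0.2597]
tcp_rot: [1.0, -0.013, -0.003, 0.004]
contact_force: [0.2, 1.6, 0.3]
opening: 1.001
```

```bash
cat > look.py <<'E'
from h import *
import sys
s=st(); Z={"pan":.062,"seat":.095,"tray":0,"plate":0,"stand":0,"pen":.01}
for n in sys.argv[1].split(","):
    p=ctrl.read_camera(n)
    for q in sys.argv[2].split(","):
        print(n,q,[(round(d["conf"],2),np.round(d["centre"]),atz(p,d["centre"],Z.get(q,.004))[:2]) for d in ctrl.landmark_of(p,q) if d["conf"]>.2])
    if len(sys.argv)>3: save(p,sys.argv[3]+n)
E
python3 look.py wrist,scene,side pot1,plate w5
```

```text
t 11.33 tcp [0.598 0.043 0.26 ] jaw 88.53 q6 1.5 F [0.161 1.642 0.27 ] op 1.001
wrist pot1 [(0.95, array([165., 316.]), array([0.63 , 0.041])), (0.78, array([280.,   7.]), array([0.516, 0.378])), (0.67, array([181., 430.]), array([ 0.611, -0.073]))]
wrist plate [(0.68, array([227., 359.]), array([ 0.564, -0.003])), (0.65, array([120., 139.]), array([0.677, 0.21 ])), (0.63, array([73., 47.]), array([0.72 , 0.287]))]
scene pot1 [(0.69, array([278., 290.]), array([ 0.6  , -0.073])), (0.62, array([277., 347.]), array([0.633, 0.037])), (0.47, array([213., 462.]), array([0.518, 0.381]))]
scene plate [(0.97, array([260., 314.]), array([ 0.561, -0.008])), (0.74, array([275., 432.]), array([0.678, 0.207]))]
side pot1 [(0.88, array([298., 350.]), array([ 0.609, -0.072])), (0.84, array([245., 350.]), array([0.635, 0.05 ])), (0.66, array([449., 318.]), array([ 0.509, -0.33 ])), (0.54, array([141., 268.]), array([0.515, 0.387]))]
side plate [(0.81, array([272., 315.]), array([ 0.559, -0.   ]))]
```

Request:
servo_tool(
  increments=[
    [1, 0.3, 0, -0.8, 0],
    [1, 0.6, 0, -1.7, 0],
    [1, 0.79, -0.04, -2.6, 0],
    [1, 0.79, -0.04, -3.5, 0],
    [1, 0.79, -0.04, -4.3, 0],
    [1, 0.79, -0.04, -5.0, 0],
    [1, 0.79, -0.04, -5.5, 0],
    [1, 0.79, -0.04, -5.9, 0],
    [1, 0.79, -0.04, -6.15, 0],
    [1, 0.79, -0.04, -6.2, 0],
  ],
)

```text
time: 12.62
eef_pos: [0.6264, 0.0491, 0.0073]
tcp_rot: [1.0, -0.008, -0.007, 0.003]
contact_force: [0.4, 0.2, 0.8]
opening: 1.0
```

Request:
servo_tool(
  increments=[
    [0, 0, 0, 0, 0],
    [0, 0, 0, 0, 0],
    [0, 0, 0, 0, 0],
    [0, 0, 0, 0, 0],
    [0, 0, 0, 0, 0],
    [0, 0, 0, 0, 0],
    [0, 0, 0, 0, 0],
    [0, 0, 0, 0.2, 0],
    [0, 0, 0, 0.6, 0],
    [0, 0, 0, 1.2, 0],
  ],
)

```text
time: 13.45
eef_pos: [0.6239, 0.0492, 0.0531]
tcp_rot: [1.0, -0.008, -0.01, 0.002]
contact_force: [0.1, 0.6, -0.8]
opening: 0.32
```

Request:
servo_tool(
  increments=[
    [0, -0.2, 0.3, 0.6, 0],
    [0, -0.5, 0.7, 1.2, -0.6],
    [0, -1.0, 1.4, 1.8, -1.2],
    [0, -1.5, 2.1, 2.2, -1.8],
    [0, -2.0, 2.8, 2.4, -2.4],
    [0, -2.5, 3.5, 2.5, -2.7],
    [0, -3.0, 4.2, 2.5, -2.7],
    [0, -3.5, 4.9, 2.5, -2.7],
    [0, -4.0, 5.6, 2.5, -2.7],
    [0, -4.5, 6.2, 2.5, -2.7],
  ],
)

```text
time: 14.28
eef_pos: [0.4423, 0.2986, 0.1532]
tcp_rot: [0.992, -0.126, -0.01, 0.001]
contact_force: [0.8, 0.7, -0.9]
opening: 0.318
```

```bash
python3 look.py wrist tray,pot1
```

```text
t 14.28 tcp [0.442 0.299 0.153] jaw 75.57 q6 2.22 F [ 0.796  0.749 -0.854] op 0.318
wrist tray [(0.89, array([196., 240.]), array([0.477, 0.349]))]
wrist pot1 [(0.89, array([318., 322.]), array([0.362, 0.315])), (0.86, array([154., 184.]), array([0.516, 0.378]))]
```

Request:
servo_tool(
  increments=[
    [0, -0.1, 0.2, -0.3, 0],
    [0, -0.18, 0.36, -0.8, 0],
    [0, -0.18, 0.36, -1.4, 0],
    [0, -0.18, 0.36, -2.0, 0],
    [0, -0.18, 0.36, -2.5, 0],
    [0, -0.18, 0.36, -2.9, 0],
    [0, -0.18, 0.36, -3.2, 0],
    [0, -0.18, 0.36, -3.4, 0],
    [0, -0.18, 0.36, -3.48, 0],
    [0, -0.18, 0.36, -3.53, 0],
  ],
)

```text
time: 15.27
eef_pos: [0.4352, 0.3126, 0.0113]
tcp_rot: [0.992, -0.124, -0.011, 0.002]
contact_force: [-0.4, 0.8, 0.8]
opening: 0.321
```

Request:
servo_tool(
  increments=[
    [0, 0, 0, 0, 0],
    [0, 0, 0, -0.03, 0],
    [0.45, 0, 0, -0.03, 0],
    [0.45, 0, 0, -0.03, 0],
    [0.45, 0, 0, -0.03, 0],
    [0.45, 0, 0, 0.3, 0],
    [0.45, 0, 0, 0.8, 0],
    [0.45, 0, 0, 1.6, 0],
    [0.45, 0, 0, 2.5, 0],
    [1, 0, 0, 3.5, 0],
  ],
)

```text
time: 16.1
eef_pos: [0.4341, 0.3122, 0.1517]
tcp_rot: [0.992, -0.124, -0.012, 0.002]
contact_force: [1.1, 0.7, 0.2]
opening: 0.575
```

Request:
servo_tool(
  increments=[
    [1, 0.3, -0.8, 0.3, 0.9],
    [1, 0.7, -1.7, 0.6, 1.8],
    [1, 1.1, -2.6, 0.9, 2.8],
    [1, 1.5, -3.5, 1.2, 2.8],
    [1, 1.9, -4.4, 1.5, 2.8],
    [1, 2.3, -5.3, 1.8, 2.8],
    [1, 2.7, -6.2, 2.0, 2.8],
    [1, 3.1, -7.1, 2.2, 2.8],
    [1, 3.5, -8.0, 2.4, 2.8],
    [1, 3.7, -8.8, 2.6, 2.8],
  ],
)

```text
time: 16.93
eef_pos: [0.5831, -0.0423, 0.2566]
tcp_rot: [1.0, -0.003, -0.011, 0.004]
contact_force: [0.7, -0.2, 0.1]
opening: 1.001
```

```bash
python3 look.py wrist,scene,side pot1,plate w6
```

```text
t 16.93 tcp [ 0.583 -0.042  0.257] jaw 89.69 q6 1.34 F [ 0.71  -0.166  0.086] op 1.001
wrist pot1 [(0.59, array([167., 346.]), array([ 0.609, -0.073])), (0.5, array([321.,   4.]), array([0.44 , 0.308]))]
wrist plate [(0.76, array([211., 277.]), array([ 0.564, -0.003]))]
scene pot1 [(0.73, array([201., 419.]), array([0.44 , 0.304])), (0.52, array([320., 410.]), array([0.772, 0.107])), (0.45, array([213., 462.]), array([0.516, 0.381]))]
scene plate [(0.82, array([259., 319.]), array([0.559, 0.002]))]
side pot1 [(0.76, array([297., 350.]), array([ 0.609, -0.07 ])), (0.74, array([166., 240.]), array([0.446, 0.311])), (0.65, array([144., 271.]), array([0.519, 0.373])), (0.47, array([286., 342.]), array([ 0.601, -0.042]))]
side plate [(0.9, array([269., 312.]), array([0.555, 0.007]))]
```

Request:
servo_tool(
  increments=[
    [1, 0.3, -0.3, -0.8, 0],
    [1, 0.6, -0.6, -1.7, 0],
    [1, 0.65, -0.77, -2.6, 0],
    [1, 0.65, -0.77, -3.5, 0],
    [1, 0.65, -0.77, -4.3, 0],
    [1, 0.65, -0.77, -5.0, 0],
    [1, 0.65, -0.77, -5.5, 0],
    [1, 0.65, -0.77, -5.9, 0],
    [1, 0.65, -0.77, -6.08, 0],
    [1, 0.65, -0.77, -6.1, 0],
  ],
)

```text
time: 18.22
eef_pos: [0.606, -0.0679, 0.0092]
tcp_rot: [1.0, -0.001, -0.014, 0.003]
contact_force: [0.3, -0.2, -0.7]
opening: 1.002
```

Request:
servo_tool(
  increments=[
    [0, 0, 0, 0, 0],
    [0, 0, 0, 0, 0],
    [0, 0, 0, 0, 0],
    [0, 0, 0, 0, 0],
    [0, 0, 0, 0, 0],
    [0, 0, 0, 0, 0],
    [0, 0, 0, 0, 0],
    [0, 0, 0, 0.2, 0],
    [0, 0, 0, 0.6, 0],
    [0, 0, 0, 1.2, 0],
  ],
)

```text
time: 19.05
eef_pos: [0.6035, -0.0673, 0.055]
tcp_rot: [1.0, -0.001, -0.017, 0.002]
contact_force: [-0.1, -0.6, -0.8]
opening: 0.319
```

Request:
servo_tool(
  increments=[
    [0, -0.1, 0.5, 0.6, 0],
    [0, -0.3, 1.3, 1.2, -0.6],
    [0, -0.6, 2.2, 1.8, -1.2],
    [0, -0.9, 3.1, 2.2, -1.8],
    [0, -1.2, 4.0, 2.4, -2.4],
    [0, -1.5, 4.9, 2.5, -2.9],
    [0, -1.8, 5.8, 2.5, -2.9],
    [0, -2.1, 6.7, 2.5, -2.9],
    [0, -2.4, 7.6, 2.5, -2.9],
    [0, -2.7, 8.4, 2.5, -2.9],
  ],
)

```text
time: 19.88
eef_pos: [0.4942, 0.2706, 0.1551]
tcp_rot: [0.992, -0.127, -0.017, -0.0]
contact_force: [0.7, 0.2, -0.8]
opening: 0.313
```

```bash
python3 look.py wrist tray,pot1 w7
```

```text
t 19.88 tcp [0.494 0.271 0.155] jaw 75.44 q6 2.13 F [ 0.678  0.161 -0.756] op 0.313
wrist tray [(0.61, array([314., 320.]), array([0.412, 0.289])), (0.59, array([262., 230.]), array([0.476, 0.347]))]
wrist pot1 [(0.74, array([227., 174.]), array([0.516, 0.378])), (0.57, array([315., 321.]), array([0.413, 0.288]))]
```

Request:
servo_tool(
  increments=[
    [0, 0.04, 0.3, -0.2, 0],
    [0, 0.04, 0.6, -0.6, 0],
    [0, 0.04, 0.63, -1.2, 0],
    [0, 0.04, 0.63, -1.9, 0],
    [0, 0.04, 0.63, -2.5, 0],
    [0, 0.04, 0.63, -2.9, 0],
    [0, 0.04, 0.63, -3.2, 0],
    [0, 0.04, 0.63, -3.4, 0],
    [0, 0.04, 0.63, -3.52, 0],
    [0, 0.04, 0.63, -3.58, 0],
  ],
)

```text
time: 20.87
eef_pos: [0.4961, 0.2954, 0.0113]
tcp_rot: [0.992, -0.125, -0.017, 0.0]
contact_force: [0.8, -0.3, 0.4]
opening: 0.314
```

Request:
servo_tool(
  increments=[
    [0, 0, 0, 0, 0],
    [0, 0, 0, -0.03, 0],
    [0.45, 0, 0, -0.03, 0],
    [0.45, 0, 0, -0.03, 0],
    [0.45, 0, 0, -0.03, 0],
    [0.45, 0, 0, 0.3, 0],
    [0.45, 0, 0, 0.8, 0],
    [0.45, 0, 0, 1.6, 0],
    [0.45, 0, 0, 2.5, 0],
    [1, 0, 0, 3.5, 0],
  ],
)

```text
time: 21.7
eef_pos: [0.4951, 0.2951, 0.1527]
tcp_rot: [0.992, -0.125, -0.018, 0.001]
contact_force: [1.2, 0.1, 1.0]
opening: 0.576
```

Request:
servo_tool(
  increments=[
    [1, -0.1, 0.3, 0.7, 1.4],
    [1, -0.3, 0.7, 1.4, 2.8],
    [1, -0.45, 1.2, 2.2, 4.2],
    [1, -0.45, 1.3, 3.0, 5.6],
    [1, -0.45, 1.3, 3.5, 7.0],
    [1, -0.45, 1.3, 3.5, 8.4],
    [1, -0.45, 1.3, 3.5, 9.8],
    [1, -0.45, 1.3, 3.5, 11.2],
    [1, -0.45, 1.3, 3.5, 12.6],
    [1, -0.45, 1.3, 3.5, 14.0],
  ],
)

```text
time: 22.53
eef_pos: [0.4768, 0.3471, 0.2941]
tcp_rot: [0.883, 0.469, -0.014, 0.011]
contact_force: [0.1, 0.7, -0.1]
opening: 1.001
```

Request:
servo_tool(
  increments=[
    [1, 0, 0, 0, 1.2],
    [1, 0, 0, 0, 2.4],
    [1, 0, 0, 0, 3.6],
    [1, 0, 0, 0, 4.0],
    [1, 0, 0, 0, 4.0],
    [1, 0, 0, 0, 4.0],
    [1, 0, 0, 0, 4.0],
    [1, 0, 0, 0, 4.0],
    [1, 0, 0, 0, 4.0],
    [1, 0, 0, 0, 4.0],
  ],
)

```text
time: 23.37
eef_pos: [0.4768, 0.3471, 0.2941]
tcp_rot: [0.788, 0.615, -0.012, 0.013]
contact_force: [0.5, -0.1, 0.4]
opening: 0.997
```

```bash
python3 look.py wrist,side,scene tray,pot1 w8
python3 - <<'E'
from h import *
print(R.from_quat(ctrl.get_state()["tcp_rot"]).as_matrix()[:,2])
p=ctrl.read_camera("wrist")
for d in ctrl.masks_of(p,"tray")[:1]:
    cn=max(cv2.findContours(d["region"].astype(np.uint8),0,2)[0],key=cv2.contourArea)[:,0]
    W=np.array([atz(p,(r,cc),.026)[:2] for cc,r in cn],np.float32); print(d["conf"],d["extent"],cv2.minAreaRect(W*1000))
E
```

```text
t 23.37 tcp [0.477 0.347 0.294] jaw -14.04 q6 0.72 F [ 0.48  -0.068  0.411] op 0.997
wrist tray [(0.94, array([174., 317.]), array([0.48 , 0.353]))]
wrist pot1 [(0.85, array([226., 350.]), array([0.502, 0.288])), (0.75, array([140., 346.]), array([0.519, 0.381])), (0.72, array([217., 290.]), array([0.439, 0.314]))]
side tray [(0.72, array([153., 251.]), array([0.474, 0.354]))]
side pot1 [(0.72, array([168., 265.]), array([0.498, 0.295])), (0.56, array([165., 238.]), array([0.442, 0.315])), (0.47, array([144., 270.]), array([0.517, 0.374])), (0.42, array([253., 279.]), array([0.499, 0.052]))]
scene tray [(0.65, array([206., 443.]), array([0.472, 0.355]))]
scene pot1 [(0.75, array([202., 419.]), array([0.443, 0.305])), (0.65, array([214., 428.]), array([0.494, 0.3  ])), (0.44, array([214., 464.]), array([0.52 , 0.385]))]
[-0.002 -0.035 -0.999]
0.76 [256.1, 92.9, 378.5, 267.1] ((476.765380859375, 348.1265563964844), (178.2253875732422, 123.58268737792969), 75.07855987548828)
```

View pics/w8wrist.png

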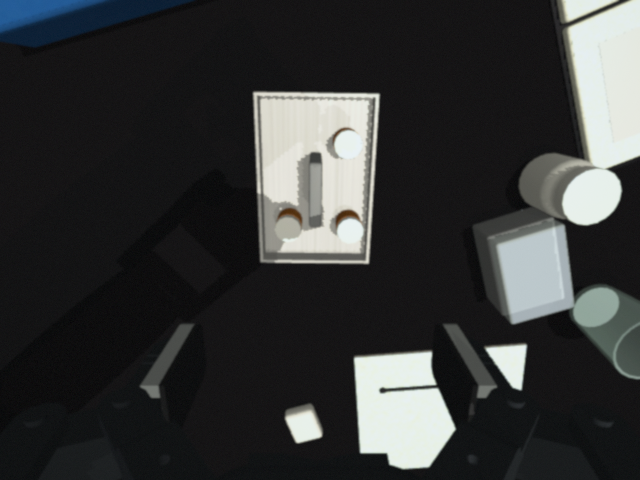

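All three pots stand in the tray (px (347,143), (349,228), (289,222)) and the fingers straddle the grip plate at (316,190). Next I descend and grip it.

Request:
servo_tool(
  increments=[
    [0.7, 0, 0.02, -0.8, -0.2],
    [0.7, 0, 0.02, -1.7, -0.2],
    [0.7, 0, 0.02, -2.6, -0.2],
    [0.7, 0, 0.02, -3.5, -0.2],
    [0.7, 0, 0.02, -4.3, -0.2],
    [0.7, 0, 0.02, -5.0, -0.2],
    [0.7, 0, 0.02, -5.6, -0.2],
    [0.7, 0, 0.02, -6.1, -0.2],
    [0.7, 0, 0.02, -6.35, -0.2],
    [0.7, 0, 0.02, -6.45, -0.2],
  ],
  grip_force=80,
)

```text
time: 24.75
eef_pos: [0.4756, 0.3473, 0.0339]
tcp_rot: [0.793, 0.608, -0.014, 0.013]
contact_force: [-0.9, -0.1, -0.1]
opening: 0.7
```

Request:
servo_tool(
  increments=[
    [0, 0, 0, 0, 0],
    [0, 0, 0, 0, 0],
    [0, 0, 0, 0, 0],
    [0, 0, 0, 0, 0],
    [0, 0, 0, 0, 0],
    [0, 0, 0, 0, 0],
    [0, 0, 0, 0, 0],
    [0, 0, 0, 0, 0],
    [0, 0, 0, 0, 0],
    [0, 0, 0, 0, 0],
  ],
)

```text
time: 25.58
eef_pos: [0.4766, 0.3479, 0.0358]
tcp_rot: [0.793, 0.608, -0.013, 0.013]
contact_force: [-0.8, 0.1, 6.5]
opening: 0.131
```

Request:
servo_tool(
  increments=[
    [0, 0, 0, 0.1, 0],
    [0, 0, 0, 0.3, 0],
    [0, 0, 0, 0.6, 0],
    [0, 0, 0, 0.9, 0],
    [0, 0, 0, 1.2, 0],
    [0, 0, 0, 1.6, 0],
    [0, 0, 0, 2.0, 0],
    [0, 0, 0, 2.4, 0],
    [0, 0, 0, 2.7, 0],
    [0, 0, 0, 2.8, 0],
  ],
)

```text
time: 26.42
eef_pos: [0.478, 0.3487, 0.1514]
tcp_rot: [0.793, 0.608, -0.01, 0.013]
contact_force: [0.8, 0.6, -5.1]
opening: 0.129
```

Run:
```python
from h import *
st();print(R.from_quat(ctrl.get_state()["tcp_rot"]).as_matrix()[:,2])
p=ctrl.read_camera("side");q=ctrl.read_camera("wrist")
cv2.imwrite("pics/lift.png",np.hstack([p["frame"][60:400,150:490],q["frame"][0:340,130:530]])[:,:,::-1])
```

```text
t 26.42 tcp [0.478 0.349 0.151] jaw -15.03 q6 0.75 F [ 0.77   0.647 -5.063] op 0.129
[ 0.001 -0.033 -0.999]
```

View pics/lift.png

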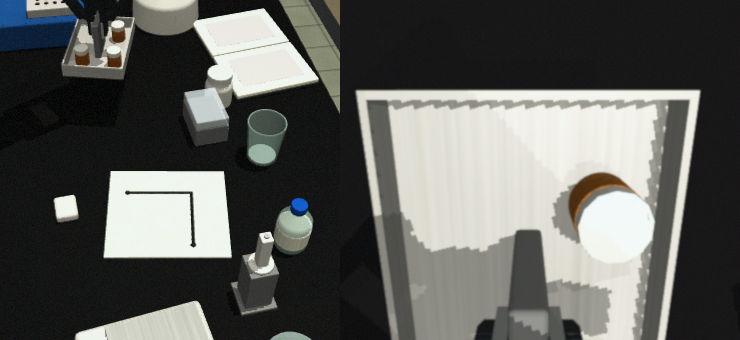

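Tray is hanging level with its three pots and the plate is clear. Carrying it gently in four stages to the pan.

Request:
servo_tool(
  increments=[
    [0, 0, -0.1, 0, 0.03],
    [0, 0.02, -0.35, 0, 0.1],
    [0, 0.04, -0.8, 0, 0.2],
    [0, 0.06, -1.4, 0, 0.36],
    [0, 0.08, -2.1, 0, 0.55],
    [0, 0.1, -2.8, 0, 0.73],
    [0, 0.13, -3.4, 0, 0.9],
    [0, 0.15, -3.85, 0, 1.0],
    [0, 0.17, -4.15, 0, 1.08],
    [0, 0.17, -4.3, 0, 1.12],
  ],
)

```text
time: 27.35
eef_pos: [0.4832, 0.1738, 0.1481]
tcp_rot: [0.763, 0.646, -0.012, 0.013]
contact_force: [0.4, 0.4, -5.9]
opening: 0.131
```

Request:
servo_tool(
  increments=[
    [0, 0, -0.1, 0, 0.03],
    [0, 0.02, -0.35, 0, 0.1],
    [0, 0.04, -0.8, 0, 0.2],
    [0, 0.06, -1.4, 0, 0.36],
    [0, 0.08, -2.1, 0, 0.55],
    [0, 0.1, -2.8, 0, 0.73],
    [0, 0.13, -3.4, 0, 0.9],
    [0, 0.15, -3.85, 0, 1.0],
    [0, 0.17, -4.15, 0, 1.08],
    [0, 0.17, -4.3, 0, 1.12],
  ],
)

```text
time: 28.18
eef_pos: [0.4898, 0.0005, 0.1477]
tcp_rot: [0.731, 0.682, -0.011, 0.014]
contact_force: [-0.3, 0.3, -5.1]
opening: 0.13
```

Request:
servo_tool(
  increments=[
    [0, 0, -0.1, 0, 0.03],
    [0, 0.02, -0.35, 0, 0.1],
    [0, 0.04, -0.8, 0, 0.2],
    [0, 0.06, -1.4, 0, 0.36],
    [0, 0.08, -2.1, 0, 0.55],
    [0, 0.1, -2.8, 0, 0.73],
    [0, 0.13, -3.4, 0, 0.9],
    [0, 0.15, -3.85, 0, 1.0],
    [0, 0.17, -4.15, 0, 1.08],
    [0, 0.17, -4.3, 0, 1.12],
  ],
)

```text
time: 29.02
eef_pos: [0.4967, -0.1724, 0.1476]
tcp_rot: [0.697, 0.717, -0.011, 0.014]
contact_force: [-0.0, -0.3, -5.7]
opening: 0.134
```

```bash
python3 look.py scene,side pan,tray,pot1 c; python3 -c "
from h import *
print(R.from_quat(ctrl.get_state()['tcp_rot']).as_matrix()[:,2])"
```

```text
t 29.02 tcp [ 0.497 -0.172  0.148] jaw 1.61 q6 -0.53 F [-0.007 -0.305 -5.735] op 0.134
scene pan [(0.9, array([256., 149.]), array([ 0.515, -0.327])), (0.29, array([257., 338.]), array([0.628, 0.018]))]
scene tray [(0.94, array([214., 229.]), array([ 0.345, -0.151])), (0.54, array([277., 326.]), array([ 0.615, -0.002])), (0.34, array([210., 307.]), array([0.386, 0.03 ]))]
scene pot1 [(0.65, array([220., 250.]), array([ 0.387, -0.108])), (0.62, array([213., 201.]), array([ 0.328, -0.213])), (0.61, array([231., 204.]), array([ 0.397, -0.217]))]
side pan [(0.87, array([434., 323.]), array([ 0.514, -0.332])), (0.54, array([358., 400.]), array([ 0.651, -0.236]))]
side tray [(0.9, array([316., 292.]), array([ 0.503, -0.089]))]
side pot1 [(0.87, array([344., 282.]), array([ 0.48 , -0.146])), (0.61, array([293., 311.]), array([ 0.543, -0.05 ])), (0.61, array([338., 323.]), array([ 0.548, -0.146]))]
[ 0.005 -0.035 -0.999]
```

Run:
```python
from h import *
a=cv2.imread("pics/scene0.png")[210:320,80:220]; b=cv2.imread("pics/w1.png")[80:335,185:455]
a=cv2.resize(a,None,fx=3.5,fy=3.5,interpolation=cv2.INTER_CUBIC)
b=cv2.resize(b,(int(270*1.1),int(255*1.1))); 
b2=cv2.createCLAHE(4).apply(cv2.cvtColor(b,6)); 
im=np.zeros((400,800),np.uint8); a=cv2.createCLAHE(4).apply(cv2.cvtColor(a,6)); im[:a.shape[0],:a.shape[1]]=a; im[:b2.shape[0],500:500+b2.shape[1]]=b2
cv2.imwrite("pics/pan.png",im)
```

```text
(no output)
```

View pics/pan.png

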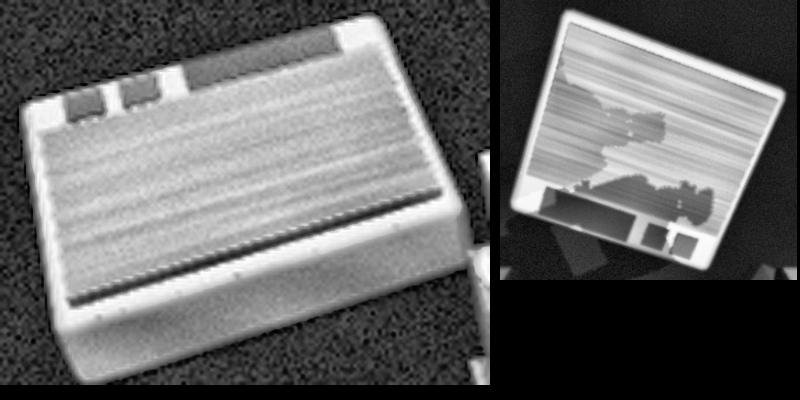

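Run:
```python
from h import *
p=ctrl.read_camera("scene")
c=[(247.1,91.4),(222.3,188.6),(263.4,205.1),(295.1,100)]
w=dict(p); T=np.eye(4); T[:3]=[[.455,-.845,-.282,.585],[-.89,-.431,-.147,-.29],[.003,.318,-.948,.447]]
w1=dict(K=np.array(ctrl.read_camera("wrist")["K"]),extrinsics=T)
for pp,cc in((p,c),(w1,[(101.8,246.8),(169.1,440.5),(294.5,382.3),(241.8,209.5)])):
    X=np.array([atz(pp,x,.062)[:2] for x in cc]); e=np.roll(X,-1,0)-X
    print(X.tolist(),X.mean(0),np.linalg.norm(e,axis=1),np.degrees(np.arctan2(e[:,1],e[:,0]))%90)
```

```text
[[0.45306769972352334, -0.43297114896327366], [0.43139741055132175, -0.24422113077259475], [0.5678307121538962, -0.22902068845120838], [0.592232524883428, -0.41391608772099775]] [ 0.511 -0.33 ] [0.19  0.137 0.186 0.14 ] [6.549 6.357 7.518 7.797]
[[0.5643254359717671, -0.2290563159341844], [0.5931423940383723, -0.4186367716473474], [0.4532662969477612, -0.4351268259383654], [0.42467768497850555, -0.24946071201924655]] [ 0.509 -0.333] [0.192 0.141 0.188 0.141] [8.643 6.724 8.754 8.313]
```

Both views give the pan at (0.510,−0.331), yaw ≈7.3°, with sides 0.19×0.14 as they should be. On to the pan.

Request:
servo_tool(
  increments=[
    [0, 0, -0.1, 0, 0.05],
    [0, 0.02, -0.3, 0, 0.1],
    [0, 0.05, -0.75, 0, 0.2],
    [0, 0.1, -1.3, 0, 0.36],
    [0, 0.15, -1.95, 0, 0.55],
    [0, 0.2, -2.6, 0, 0.73],
    [0, 0.25, -3.2, 0, 0.9],
    [0, 0.3, -3.65, 0, 1.0],
    [0, 0.33, -3.9, 0, 1.1],
    [0, 0.33, -3.97, 0, 1.14],
  ],
)

```text
time: 30.35
eef_pos: [0.5098, -0.332, 0.1478]
tcp_rot: [0.661, 0.751, -0.01, 0.015]
contact_force: [0.0, 0.5, -5.6]
opening: 0.131
```

Request:
servo_tool(
  increments=[
    [0, 0, 0, -0.1, 0],
    [0, 0, 0, -0.25, 0],
    [0, 0, 0, -0.4, 0],
    [0, 0, 0, -0.55, 0],
    [0, 0, 0, -0.7, 0],
    [0, 0, 0, -0.8, 0],
    [0, 0, 0, -0.9, 0],
    [0, 0, 0, -0.95, 0],
    [0, 0, 0, -1.0, 0],
    [0, 0, 0, -1.0, 0],
  ],
)

```text
time: 31.18
eef_pos: [0.5097, -0.3318, 0.1075]
tcp_rot: [0.661, 0.751, -0.01, 0.015]
contact_force: [0.1, -0.2, -5.7]
opening: 0.128
```

```bash
python3 -c "
from h import *
st();print(R.from_quat(ctrl.get_state()['tcp_rot']).as_matrix()[:,2])
p=ctrl.read_camera('scene'); c=p['frame'][150:350,60:260,::-1]; cv2.imwrite('pics/tp.png',cv2.resize(c,(600,600)))"
```

```text
t 31.18 tcp [ 0.51  -0.332  0.107] jaw 7.29 q6 -0.85 F [ 0.122 -0.169 -5.696] op 0.128
[ 0.009 -0.035 -0.999]
```

View pics/tp.png

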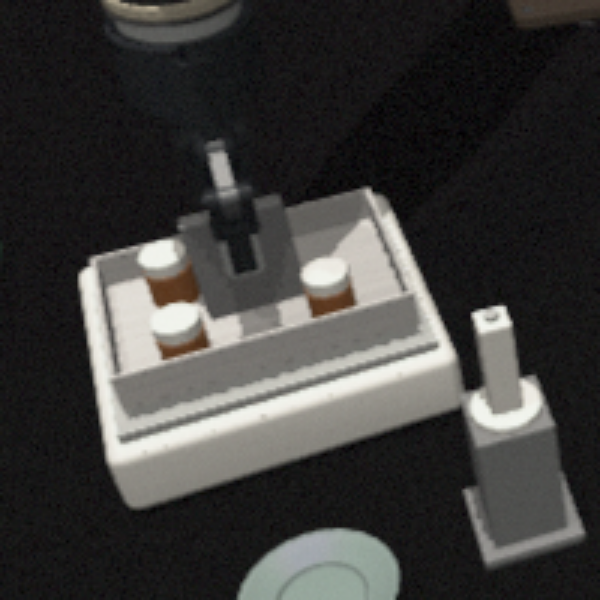

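Hovering centred and square over the pan, pots upright. Lowering the last centimetre.

Request:
servo_tool(
  increments=[
    [0, 0, 0, -0.04, 0],
    [0, 0, 0, -0.08, 0],
    [0, 0, 0, -0.12, 0],
    [0, 0, 0, -0.15, 0],
    [0, 0, 0, -0.18, 0],
    [0, 0, 0, -0.2, 0],
    [0, 0, 0, -0.22, 0],
    [0, 0, 0, -0.23, 0],
    [0, 0, 0, -0.23, 0],
    [0, 0, 0, -0.23, 0],
  ],
)

```text
time: 32.07
eef_pos: [0.5098, -0.332, 0.0986]
tcp_rot: [0.661, 0.75, -0.01, 0.015]
contact_force: [0.9, -0.8, -5.4]
opening: 0.13
```

Request:
servo_tool(
  increments=[
    [0, 0, 0, -0.02, 0],
    [0, 0, 0, -0.03, 0],
    [0, 0, 0, -0.04, 0],
    [0, 0, 0, -0.05, 0],
    [0, 0, 0, -0.06, 0],
    [0, 0, 0, -0.06, 0],
    [0, 0, 0, -0.06, 0],
    [0, 0, 0, -0.06, 0],
    [0, 0, 0, -0.06, 0],
    [0, 0, 0, -0.06, 0],
  ],
)

```text
time: 32.9
eef_pos: [0.5102, -0.3321, 0.0978]
tcp_rot: [0.661, 0.751, -0.01, 0.015]
contact_force: [-1.6, 3.1, 4.9]
opening: 0.13
```

Request:
servo_tool(
  increments=[
    [0.3, 0, 0, 0.02, 0],
    [0.6, 0, 0, 0.02, 0],
    [0.6, 0, 0, 0.02, 0],
    [0.6, 0, 0, 0.02, 0],
    [0.6, 0, 0, 0.2, 0],
    [0.6, 0, 0, 0.6, 0],
    [0.6, 0, 0, 1.2, 0],
    [0.6, 0, 0, 2.0, 0],
    [0.8, 0, 0, 3.0, 0],
    [0.8, 0, 0, 4.0, 0],
  ],
)

```text
time: 33.73
eef_pos: [0.5097, -0.3318, 0.2589]
tcp_rot: [0.661, 0.751, -0.01, 0.015]
contact_force: [0.3, -1.2, 1.3]
opening: 0.796
```

Request:
servo_tool(
  increments=[
    [0.8, 0.4, 0.3, 0.5, 0],
    [0.8, 0.9, 0.7, 1.0, 0],
    [0.8, 1.4, 1.1, 1.2, 0],
    [0.8, 1.9, 1.5, 1.2, 0],
    [0.8, 2.4, 2.0, 1.2, 0],
    [0.8, 2.9, 2.4, 1.2, 0],
    [0.8, 3.3, 2.8, 1.2, 0],
    [0.8, 3.5, 3.0, 1.2, 0],
    [0.8, 3.5, 3.0, 1.2, 0],
    [0.8, 3.5, 3.0, 1.2, 0],
  ],
)

```text
time: 34.57
eef_pos: [0.6495, -0.2118, 0.3069]
tcp_rot: [0.66, 0.751, -0.011, 0.015]
contact_force: [-0.5, -0.3, -0.4]
opening: 0.8
```

```bash
python3 look.py wrist,scene,side seat,stand,pen,pan,tray w9
python3 - <<'E'
from h import *
print(R.from_quat(ctrl.get_state()["tcp_rot"]).as_matrix()[:,2])
p=ctrl.read_camera("wrist")
for q,z in (("tray",.088),("pen",.166)):
  for d in ctrl.masks_of(p,q)[:2]:
    cn=max(cv2.findContours(d["region"].astype(np.uint8),0,2)[0],key=cv2.contourArea)[:,0]
    W=np.array([atz(p,(r,cc),z)[:2] for cc,r in cn],np.float32); print(q,d["conf"],d["extent"],cv2.minAreaRect(W*1000))
E
```

```text
t 34.57 tcp [ 0.65  -0.212  0.307] jaw 7.35 q6 -0.58 F [-0.491 -0.332 -0.444] op 0.8
wrist seat []
wrist stand [(0.59, array([173., 336.]), array([ 0.671, -0.204]))]
wrist pen [(0.68, array([171., 338.]), array([ 0.672, -0.2  ]))]
wrist pan [(0.51, array([169., 338.]), array([ 0.668, -0.19 ]))]
wrist tray [(0.66, array([282., 173.]), array([ 0.489, -0.364]))]
scene seat [(0.7, array([257., 338.]), array([0.662, 0.004])), (0.65, array([284., 226.]), array([ 0.666, -0.203]))]
scene stand [(0.65, array([321., 236.]), array([ 0.672, -0.197])), (0.23, array([271., 128.]), array([ 0.473, -0.381]))]
scene pen [(0.61, array([211., 307.]), array([0.405, 0.024]))]
scene pan [(0.51, array([254., 148.]), array([ 0.507, -0.329])), (0.23, array([279., 474.]), array([0.762, 0.237]))]
scene tray [(0.76, array([252., 148.]), array([ 0.428, -0.339])), (0.28, array([270., 340.]), array([0.603, 0.033])), (0.24, array([273., 304.]), array([ 0.589, -0.041]))]
side seat [(0.87, array([323., 409.]), array([ 0.672, -0.197])), (0.28, array([423., 440.]), array([ 0.67 , -0.358]))]
side stand [(0.71, array([357., 403.]), array([ 0.672, -0.199]))]
side pen [(0.67, array([268., 342.]), array([ 0.608, -0.007]))]
side pan []
side tray [(0.59, array([430., 316.]), array([ 0.512, -0.299]))]
[ 0.009 -0.035 -0.999]
tray 0.79 [89.9, 203.8, 233.6, 371.0] ((513.4165649414062, -328.2530517578125), (127.34258270263672, 182.24526977539062), 7.444141387939453)
tray 0.42 [309.8, 144.0, 371.2, 216.0] ((668.7099609375, -192.73208618164062), (52.82640838623047, 63.1984748840332), 3.5750436782836914)
pen 0.72 [323.9, 167.1, 365.2, 219.4] ((666.9432373046875, -189.70858764648438), (31.635751724243164, 38.88304138183594), 7.266000747680664)
```

View pics/w9wrist.png

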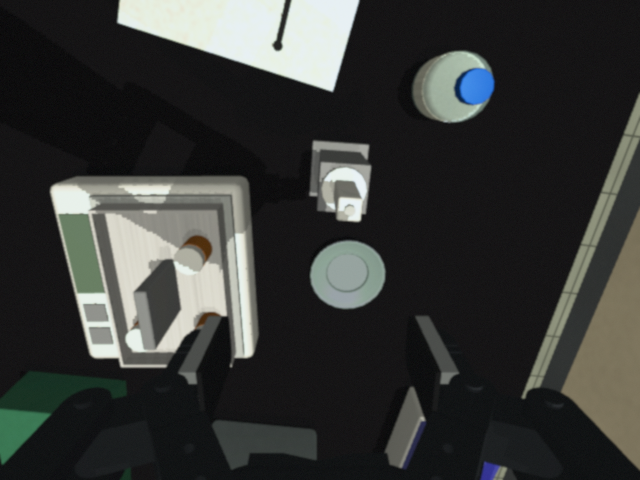

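Run:
```python
from h import *
p=ctrl.read_camera("wrist"); c=p["frame"][130:230,300:380,::-1]
cv2.imwrite("pics/pen.png",cv2.resize(c,None,fx=6,fy=6,interpolation=cv2.INTER_CUBIC)); np.savez("penw",K=p["K"],extrinsics=p["extrinsics"])
print(atz(p,(209,348),.166))
```

```text
[ 0.671 -0.2    0.166]
```

View pics/pen.png

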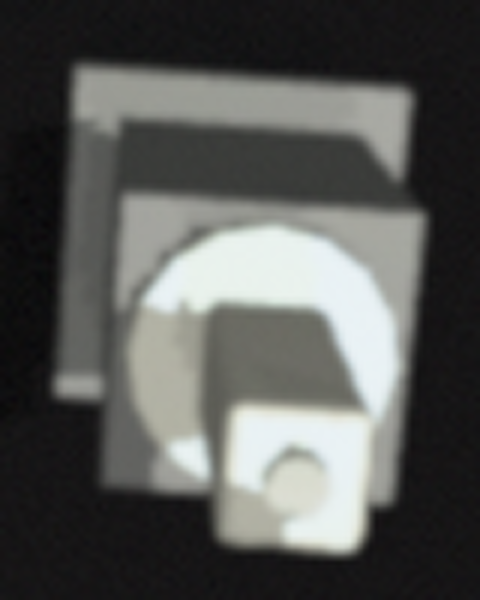

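Run:
```python
from h import *
p=dict(np.load("penw.npz"))
for z,c in((.166,[(230,405),(368,408),(358,553),(215,545)]),(.095,[(122,190),(425,208),(395,505),(103,488)])):
    X=np.array([atz(p,(130+y/6,300+x/6),z)[:2] for x,y in c]); e=np.roll(X,-1,0)-X
    print(X.mean(0),np.linalg.norm(e,axis=1),np.degrees(np.arctan2(e[:,1],e[:,0]))%90)
st()
```

```text
[ 0.672 -0.2  ] [0.017 0.018 0.018 0.018] [5.973 5.654 3.889 2.349]
[ 0.673 -0.2  ] [0.044 0.045 0.045 0.045] [3.904 4.173 3.786 3.739]
t 35.67 tcp [ 0.65  -0.212  0.307] jaw 7.3 q6 -0.58 F [-0.097 -0.48  -0.276] op 0.801
```

Pen grip at (0.672,−0.200), yaw ≈4°, and the stand agrees (0.673,−0.200). Descending to grasp with the tips above the collar.

Request:
servo_tool(
  increments=[
    [0.8, 0.2, 0.1, 0, -0.3],
    [0.8, 0.4, 0.2, 0, -0.66],
    [0.8, 0.56, 0.3, -0.2, -0.66],
    [0.8, 0.56, 0.3, -0.7, -0.66],
    [0.8, 0.56, 0.3, -1.4, -0.66],
    [0.8, 0.56, 0.3, -2.1, -0.66],
    [0.8, 0.56, 0.3, -2.9, -0.66],
    [0.8, 0.56, 0.3, -3.6, -0.66],
    [0.8, 0.56, 0.3, -4.2, -0.66],
    [0.8, 0.56, 0.3, -4.5, -0.66],
  ],
  grip_force=60,
)

```text
time: 36.5
eef_pos: [0.6698, -0.1985, 0.1214]
tcp_rot: [0.682, 0.732, -0.012, 0.011]
contact_force: [-1.1, 0.6, -1.2]
opening: 0.797
```

Run:
```python
from h import *
st()
```

```text
t 36.5 tcp [ 0.67  -0.198  0.121] jaw 4.05 q6 -0.48 F [-1.067  0.582 -1.18 ] op 0.797
```

Request:
servo_tool(
  increments=[
    [0.6, 0.05, -0.03, 0.05, 0],
    [0, 0.05, -0.03, 0.05, 0],
    [0, 0.05, -0.03, 0.05, 0],
    [0, 0.05, -0.03, 0.05, 0],
    [0, 0.05, -0.03, 0.05, 0],
    [0, 0.05, -0.03, 0.05, 0],
    [0, 0.05, -0.03, 0.05, 0],
    [0, 0.05, -0.03, 0.05, 0],
    [0, 0.05, -0.03, 0.05, 0],
    [0, 0.05, -0.03, 0.05, 0],
  ],
)

```text
time: 37.33
eef_pos: [0.673, -0.2003, 0.1259]
tcp_rot: [0.682, 0.732, -0.011, 0.013]
contact_force: [-0.2, 0.4, 4.5]
opening: 0.204
```

Request:
servo_tool(
  increments=[
    [0, 0, 0, 0.1, 0],
    [0, 0, 0, 0.3, 0],
    [0, 0, 0, 0.6, 0],
    [0, 0, 0, 0.9, 0],
    [0, 0, 0, 1.2, 0],
    [0, 0, 0, 1.6, 0],
    [0, 0, 0, 2.0, 0],
    [0, 0, 0, 2.4, 0],
    [0, 0, 0, 2.7, 0],
    [0, 0, 0, 2.8, 0],
  ],
)

```text
time: 38.17
eef_pos: [0.6741, -0.2007, 0.2421]
tcp_rot: [0.682, 0.732, -0.01, 0.015]
contact_force: [0.2, -0.2, -1.2]
opening: 0.206
```

Run:
```python
from h import *
s=st(); print(R.from_quat(s["tcp_rot"]).as_matrix()[:,2])
P={n:ctrl.read_camera(n) for n in("scene","side")}
obs=[]
for n,p in P.items():
    save(p,"lift2"+n)
    print(n,[(round(d["conf"],2),np.round(d["centre"],1)) for d in ctrl.landmark_of(p,"pen")])
    print([(round(d["conf"],2),np.round(d["extent"])) for d in ctrl.masks_of(p,"pen")])
a=P["scene"]["frame"][150:350,130:330];b=P["side"]["frame"][160:360,310:510]
cv2.imwrite("pics/lift2.png",cv2.resize(np.hstack([a,b])[:,:,::-1],(800,400)))
for n,p in P.items(): print(n, proj(p,[.672,-.2,.122]))
```

```text
t 38.17 tcp [ 0.674 -0.201  0.242] jaw 4.06 q6 -0.49 F [ 0.243 -0.226 -1.232] op 0.206
[ 0.008 -0.036 -0.999]
scene [(0.57, array([274.5, 226.8]))]
[(0.58, array([208., 227., 232., 274.]))]
side [(0.82, array([310.3, 412.7])), (0.71, array([248.5, 297.6]))]
[(0.76, array([408., 236., 439., 312.]))]
scene [226.307 274.654]
side [412.166 314.865]
```

View pics/lift2.png

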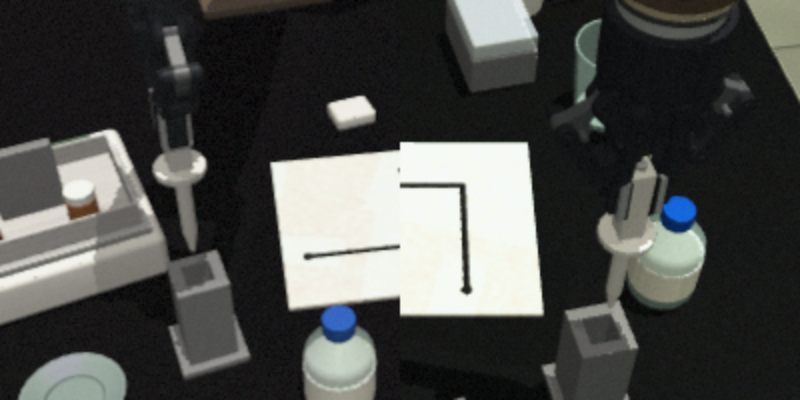

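Pen is held upright, tip clear of the stand. Now I'll fit the joint's L from dark pixels in the scene and side views, and triangulate the tip.

```bash
cat > fit.py <<'E'
from h import *
from scipy.optimize import least_squares
P={n:ctrl.read_camera(n) for n in("scene","side")}
def seg(q,a,b):
    t=np.clip(((q-a)@(b-a))/((b-a)@(b-a)),0,1); return np.linalg.norm(q-a-t[:,None]*(b-a),axis=1)
def local(v,W):
    c,s=np.cos(v[2]),np.sin(v[2]); return (W-v[:2])@np.array([[c,-s],[s,c]])
def f(v,W):
    q=local(v,W); A,B,C=map(np.array,((-.075,.045),(.045,.045),(.045,-.075))); return np.minimum(seg(q,A,B),seg(q,B,C))
out=[]
for n,p in P.items():
    g=cv2.cvtColor(p["frame"],cv2.COLOR_RGB2GRAY); v0=np.array([.561,-.002,-.16])
    vv,uu=np.mgrid[0:480,0:640]; rc=np.stack([vv.ravel(),uu.ravel()],1)
    W=np.array([atz(p,x,.004)[:2] for x in rc]) ; q=local(v0,W)
    for it in range(3):
        q=local(v0,W); inside=(abs(q[:,0])<.09)&(abs(q[:,1])<.08)
        d=inside&(g.ravel()<110)&(f(v0,W)<.02)
        D=W[d]; v0=least_squares(f,v0,args=(D,),loss="soft_l1",f_scale=.003).x
        # end slack: align extents
        ql=local(v0,D); 
    print(n,d.sum(),v0[:2],np.degrees(v0[2]),"rms",np.sqrt((f(v0,D)**2).mean()),"ext x",ql[:,0].min(),ql[:,0].max(),"y",ql[:,1].min(),ql[:,1].max())
    out.append(v0)
v=np.mean(out,0); c,s=np.cos(v[2]),np.sin(v[2])
for a in((-.075,.045),(.045,.045),(.045,-.075)): print(v[:2]+np.array([[c,-s],[s,c]])@a)
tip=[(274,226.5),(312,416)]
X=tri([(P["scene"],tip[0]),(P["side"],tip[1])]); print("tip",X, [proj(p,X) for p in P.values()])
E
python3 fit.py; python3 look.py side,scene joint0
```

```text
scene 161 [ 0.562 -0.004] -9.306396002166213 rms 0.001297670624151074 ext x -0.07676816994551552 0.04842212295866793 y -0.07744194800230589 0.04811937156335779
side 284 [ 0.562 -0.002] -9.27178848054898 rms 0.0015159603883779394 ext x -0.07908414932809844 0.04878423579055145 y -0.07778606413636131 0.0487320672103874
[0.495 0.053]
[0.614 0.034]
[ 0.594 -0.085]
tip [ 0.677 -0.2    0.128] [array([226.467, 274.034]), array([415.973, 311.955])]
t 38.57 tcp [ 0.672 -0.2    0.236] jaw 4.05 q6 -0.49 F [-0.17  -0.278 -0.579] op 0.202
side joint0 [(0.73, array([253., 320.]), array([0.575, 0.041])), (0.73, array([252., 338.]), array([0.609, 0.037])), (0.73, array([289., 343.]), array([ 0.601, -0.049])), (0.7, array([252., 278.]), array([0.496, 0.056])), (0.64, array([251., 298.]), array([0.535, 0.052])), (0.62, array([268., 343.]), array([ 0.61 , -0.004])), (0.56, array([308., 346.]), array([ 0.599, -0.091])), (0.41, array([302., 437.]), array([ 0.759, -0.104]))]
scene joint0 [(0.96, array([278., 281.]), array([ 0.594, -0.089])), (0.94, array([248., 335.]), array([0.542, 0.045])), (0.93, array([274., 301.]), array([ 0.594, -0.049])), (0.92, array([238., 329.]), array([0.504, 0.045])), (0.89, array([270., 343.]), array([0.611, 0.037])), (0.75, array([276., 324.]), array([ 0.615, -0.006]))]
```

The two fits agree within 2 mm: joint runs (0.495,0.053) → (0.614,0.034) → (0.594,−0.085). Moving above its near end.

Request:
servo_tool(
  increments=[
    [0, -0.2, 0.2, 0, 0],
    [0, -0.6, 0.8, 0, 0],
    [0, -1.1, 1.6, 0, 0],
    [0, -1.7, 2.4, -0.2, 0],
    [0, -2.3, 3.3, -0.5, 0],
    [0, -2.9, 4.2, -0.9, 0],
    [0, -3.5, 5.0, -1.3, 0],
    [0, -4.0, 5.7, -1.6, 0],
    [0, -4.3, 6.2, -1.75, 0],
    [0, -4.43, 6.33, -1.75, 0],
  ],
)

```text
time: 39.6
eef_pos: [0.4917, 0.0561, 0.1648]
tcp_rot: [0.68, 0.733, -0.013, 0.01]
contact_force: [-0.3, -0.9, -1.1]
opening: 0.203
```

Request:
servo_tool(
  increments=[
    [0, 0, 0, 0, 0],
    [0, 0, 0, -0.1, 0],
    [0, 0, 0, -0.2, 0],
    [0, 0, 0, -0.3, 0],
    [0, 0, 0, -0.4, 0],
    [0, 0, 0, -0.4, 0],
    [0, 0, 0, -0.4, 0],
    [0, 0, 0, -0.4, 0],
    [0, 0, 0, -0.4, 0],
    [0, 0, 0, -0.4, 0],
  ],
)

```text
time: 40.43
eef_pos: [0.4919, 0.056, 0.149]
tcp_rot: [0.68, 0.733, -0.013, 0.01]
contact_force: [1.0, -0.8, -1.6]
opening: 0.203
```

Run:
```python
from h import *
s=st(); t=np.array(s["eef_pos"]); P={n:ctrl.read_camera(n) for n in("scene","side")}; st(); im=[]
for n,p in P.items():
    u=proj(p,t-[0,0,.1]); x,y=int(u[0])-40,int(u[1])-40; print(n,x,y,[(round(d["conf"],2),d["centre"]) for d in ctrl.landmark_of(p,"pen")])
    im.append(cv2.resize(p["frame"][y:y+80,x:x+80],(400,400),interpolation=cv2.INTER_CUBIC))
cv2.imwrite("pics/tip.png",np.hstack(im)[:,:,::-1])
```

```text
t 40.43 tcp [0.492 0.056 0.149] jaw 4.23 q6 -0.13 F [ 1.049 -0.755 -1.627] op 0.203
t 40.53 tcp [0.492 0.056 0.149] jaw 4.24 q6 -0.13 F [-0.29   0.99  -0.792] op 0.2
scene 292 177 [(0.67, [223.3, 333.1])]
side 234 195 []
```

View pics/tip.png

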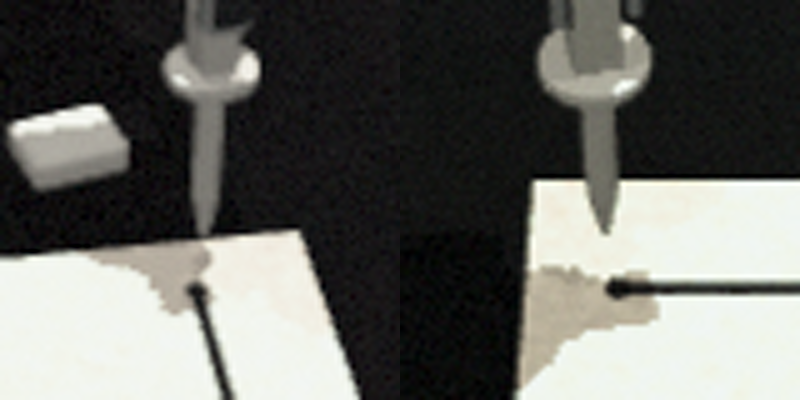

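Run:
```python
from h import *
a,b=ctrl.read_camera("scene"),ctrl.read_camera("side")
t=tri([(a,(224.2,332.8)),(b,(241.6,275.2))]); j=tri([(a,(235,331.4)),(b,(252.6,277.6))])
print("tip",t,"j0",j,"diff",j-t,"tcp-tip",np.array(ctrl.get_state()["eef_pos"])-t)
print(atz(a,(235,331.4),.004),atz(b,(252.6,277.6),.004))
```

```text
tip [0.493 0.057 0.031] j0 [0.496 0.054 0.003] diff [ 0.003 -0.003 -0.028] tcp-tip [-0.002 -0.001  0.118]
[0.498 0.053 0.004] [0.496 0.054 0.004]
```

Tip is about 3 mm off in each of x and y and ~28 mm above the joint end. Correcting and lowering.

Request:
servo_tool(
  increments=[
    [0, 0.02, -0.03, -0.06, 0],
    [0, 0.04, -0.06, -0.12, 0],
    [0, 0.06, -0.09, -0.2, 0],
    [0, 0.06, -0.09, -0.28, 0],
    [0, 0.06, -0.09, -0.36, 0],
    [0, 0.06, -0.09, -0.42, 0],
    [0, 0.06, -0.09, -0.48, 0],
    [0, 0.06, -0.09, -0.54, 0],
    [0, 0.06, -0.09, -0.57, 0],
    [0, 0.06, -0.09, -0.57, 0],
  ],
)

```text
time: 41.57
eef_pos: [0.4939, 0.0526, 0.1256]
tcp_rot: [0.68, 0.733, -0.013, 0.01]
contact_force: [-0.6, 0.7, -0.8]
opening: 0.2
```

Run:
```python
from h import *
s=st(); t=np.array(s["eef_pos"]); P={n:ctrl.read_camera(n) for n in("scene","side")}; st(); im=[]
for n,p in P.items():
    u=proj(p,t-[0,0,.115]); x,y=int(u[0])-20,int(u[1])-25; print(n,x,y)
    im.append(cv2.resize(p["frame"][y:y+40,x:x+40],(400,400),interpolation=cv2.INTER_CUBIC))
cv2.imwrite("pics/tip2.png",np.hstack(im)[:,:,::-1])
```

```text
t 41.57 tcp [0.494 0.053 0.126] jaw 4.24 q6 -0.14 F [-0.604  0.685 -0.798] op 0.2
t 41.67 tcp [0.494 0.053 0.126] jaw 4.25 q6 -0.14 F [ 0.495  0.048 -0.341] op 0.202
scene 310 206
side 256 225
```

View pics/tip2.png

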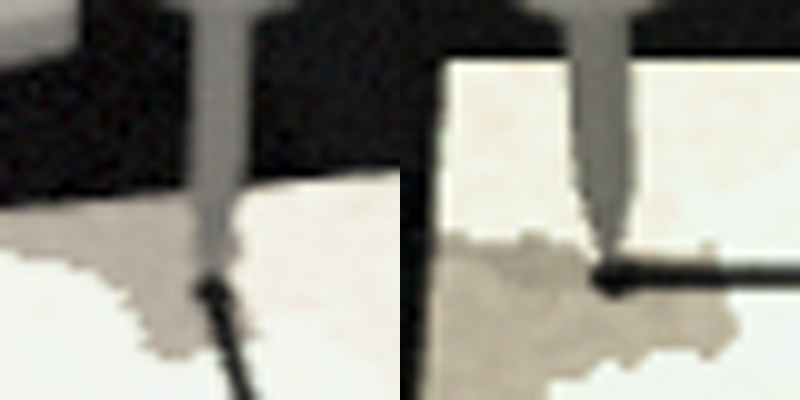

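Tip sits ~4–5 mm over the joint's end dot in both views. Tracing at 2.5 mm per row (3 cm/s).

Request:
servo_tool(
  increments=[
    [0, 0.06, -0.01, 0, 0],
    [0, 0.12, -0.02, 0, 0],
    [0, 0.185, -0.03, 0, 0],
    [0, 0.245, -0.04, 0, 0],
    [0, 0.31, -0.05, 0, 0],
    [0, 0.37, -0.06, 0, 0],
    [0, 0.43, -0.07, 0, 0],
    [0, 0.495, -0.08, 0, 0],
    [0, 0.555, -0.09, 0, 0],
    [0, 0.617, -0.1, 0, 0],
  ],
)

```text
time: 42.5
eef_pos: [0.5191, 0.0485, 0.1261]
tcp_rot: [0.68, 0.733, -0.013, 0.01]
contact_force: [0.4, -0.8, -1.3]
opening: 0.202
```

Tracks well: on the line (expected (0.519,0.0485)) and height steady.

Request:
servo_tool(
  increments=[
    [0, 0.06, -0.01, 0, 0],
    [0, 0.12, -0.02, -0.01, 0],
    [0, 0.185, -0.03, -0.01, 0],
    [0, 0.245, -0.04, -0.02, 0],
    [0, 0.31, -0.05, -0.02, 0],
    [0, 0.37, -0.06, -0.02, 0],
    [0, 0.43, -0.07, -0.02, 0],
    [0, 0.495, -0.08, -0.02, 0],
    [0, 0.555, -0.09, -0.02, 0],
    [0, 0.617, -0.1, -0.02, 0],
  ],
)

```text
time: 43.33
eef_pos: [0.544, 0.0445, 0.1253]
tcp_rot: [0.68, 0.733, -0.013, 0.01]
contact_force: [-0.6, -0.2, -0.4]
opening: 0.199
```

Request:
servo_tool(
  increments=[
    [0, 0.06, -0.01, 0, 0],
    [0, 0.12, -0.02, 0, 0],
    [0, 0.185, -0.03, 0, 0],
    [0, 0.245, -0.04, 0, 0],
    [0, 0.31, -0.05, 0, 0],
    [0, 0.37, -0.06, 0, 0],
    [0, 0.43, -0.07, 0, 0],
    [0, 0.495, -0.08, 0, 0],
    [0, 0.555, -0.09, 0, 0],
    [0, 0.617, -0.1, 0, 0],
  ],
)

```text
time: 44.17
eef_pos: [0.569, 0.0404, 0.1252]
tcp_rot: [0.68, 0.733, -0.013, 0.01]
contact_force: [0.8, 0.7, -0.6]
opening: 0.201
```

Request:
servo_tool(
  increments=[
    [0, 0.06, -0.01, 0, 0],
    [0, 0.12, -0.02, 0, 0],
    [0, 0.185, -0.03, 0, 0],
    [0, 0.245, -0.04, 0, 0],
    [0, 0.31, -0.05, 0, 0],
    [0, 0.37, -0.06, 0, 0],
    [0, 0.43, -0.07, 0, 0],
    [0, 0.495, -0.08, 0, 0],
    [0, 0.555, -0.09, 0, 0],
    [0, 0.617, -0.1, 0, 0],
  ],
)

```text
time: 45.0
eef_pos: [0.5939, 0.0364, 0.1252]
tcp_rot: [0.68, 0.733, -0.013, 0.01]
contact_force: [-0.1, 0.9, -0.8]
opening: 0.202
```

Request:
servo_tool(
  increments=[
    [0, 0.06, -0.01, 0, 0],
    [0, 0.12, -0.02, 0, 0],
    [0, 0.185, -0.03, 0, 0],
    [0, 0.245, -0.04, 0, 0],
    [0, 0.31, -0.05, 0, 0],
    [0, 0.37, -0.06, 0, 0],
    [0, 0.43, -0.07, 0, 0],
    [0, 0.465, -0.08, 0, 0],
    [0, 0.465, -0.08, 0, 0],
    [0, 0.46, -0.1, 0, 0],
  ],
)

```text
time: 45.83
eef_pos: [0.6123, 0.0325, 0.1252]
tcp_rot: [0.68, 0.733, -0.013, 0.01]
contact_force: [-0.6, 0.8, -0.7]
opening: 0.206
```

Run:
```python
from h import *
s=st(); a,b=ctrl.read_camera("scene"),ctrl.read_camera("side"); 
for p in(a,b): print([(round(d["conf"],2),np.round(d["centre"],1)) for d in ctrl.landmark_of(p,"pen")][:2], proj(p,[.614,.034,.009]))
im=[]
for n,p in(("scene",a),("side",b)):
    u=proj(p,[.614,.034,.006]); x,y=int(u[0])-20,int(u[1])-25; print(x,y)
    im.append(cv2.resize(p["frame"][y:y+40,x:x+40],(400,400),interpolation=cv2.INTER_CUBIC))
cv2.imwrite("pics/tip3.png",np.hstack(im)[:,:,::-1])
```

```text
t 45.83 tcp [0.612 0.032 0.125] jaw 4.25 q6 -0.16 F [-0.607  0.829 -0.657] op 0.206
[(0.91, array([269.7, 337. ]))] [342.249 269.645]
[(0.81, array([250. , 338.2]))] [341.184 251.051]
322 245
321 227
```

View pics/tip3.png

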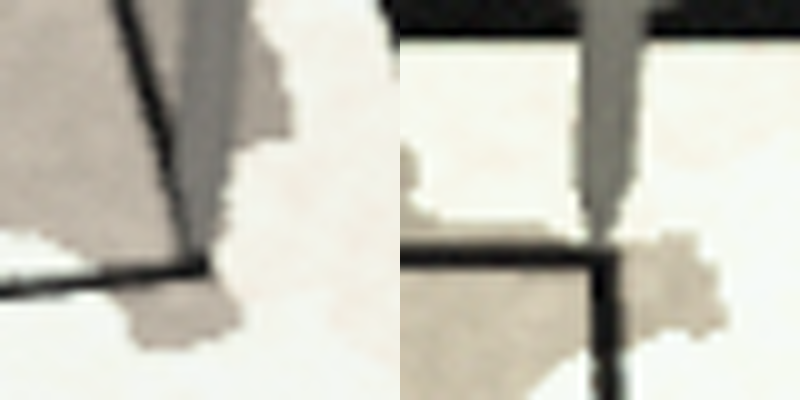

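Tip is at the corner in both views, a few mm above it. Continuing down the second leg.

Request:
servo_tool(
  increments=[
    [0, -0.01, -0.06, 0, 0],
    [0, -0.02, -0.12, 0, 0],
    [0, -0.03, -0.185, 0, 0],
    [0, -0.04, -0.245, 0, 0],
    [0, -0.05, -0.31, 0, 0],
    [0, -0.06, -0.37, 0, 0],
    [0, -0.07, -0.43, 0, 0],
    [0, -0.08, -0.495, 0, 0],
    [0, -0.09, -0.555, 0, 0],
    [0, -0.1, -0.617, 0, 0],
  ],
)

```text
time: 46.87
eef_pos: [0.6081, 0.0075, 0.1252]
tcp_rot: [0.68, 0.733, -0.013, 0.01]
contact_force: [-0.0, 0.5, -0.3]
opening: 0.206
```

Request:
servo_tool(
  increments=[
    [0, -0.01, -0.06, 0, 0],
    [0, -0.02, -0.12, 0, 0],
    [0, -0.03, -0.185, 0, 0],
    [0, -0.04, -0.245, 0, 0],
    [0, -0.05, -0.31, 0, 0],
    [0, -0.06, -0.37, 0, 0],
    [0, -0.07, -0.43, 0, 0],
    [0, -0.08, -0.495, 0, 0],
    [0, -0.09, -0.555, 0, 0],
    [0, -0.1, -0.617, 0, 0],
  ],
)

```text
time: 47.7
eef_pos: [0.6041, -0.0175, 0.1252]
tcp_rot: [0.68, 0.733, -0.013, 0.01]
contact_force: [0.4, -0.3, -1.3]
opening: 0.201
```

Request:
servo_tool(
  increments=[
    [0, -0.01, -0.06, 0, 0],
    [0, -0.02, -0.12, 0, 0],
    [0, -0.03, -0.185, 0, 0],
    [0, -0.04, -0.245, 0, 0],
    [0, -0.05, -0.31, 0, 0],
    [0, -0.06, -0.37, 0, 0],
    [0, -0.07, -0.43, 0, 0],
    [0, -0.08, -0.495, 0, 0],
    [0, -0.09, -0.555, 0, 0],
    [0, -0.1, -0.617, 0, 0],
  ],
)

```text
time: 48.53
eef_pos: [0.6, -0.0424, 0.1252]
tcp_rot: [0.68, 0.733, -0.013, 0.01]
contact_force: [1.0, 0.0, -0.6]
opening: 0.203
```

Request:
servo_tool(
  increments=[
    [0, -0.01, -0.06, 0, 0],
    [0, -0.02, -0.12, 0, 0],
    [0, -0.03, -0.185, 0, 0],
    [0, -0.04, -0.245, 0, 0],
    [0, -0.05, -0.31, 0, 0],
    [0, -0.06, -0.37, 0, 0],
    [0, -0.07, -0.43, 0, 0],
    [0, -0.08, -0.495, 0, 0],
    [0, -0.09, -0.555, 0, 0],
    [0, -0.1, -0.617, 0, 0],
  ],
)

```text
time: 49.37
eef_pos: [0.596, -0.0673, 0.1252]
tcp_rot: [0.68, 0.733, -0.013, 0.01]
contact_force: [0.3, 0.1, -1.0]
opening: 0.2
```

Request:
servo_tool(
  increments=[
    [0, -0.01, -0.06, 0, 0],
    [0, -0.02, -0.12, 0, 0],
    [0, -0.03, -0.185, 0, 0],
    [0, -0.04, -0.245, 0, 0],
    [0, -0.05, -0.31, 0, 0],
    [0, -0.06, -0.37, 0, 0],
    [0, -0.07, -0.43, 0, 0],
    [0, -0.08, -0.48, 0, 0],
    [0, -0.08, -0.48, 0, 0],
    [0, -0.08, -0.48, 0, 0],
  ],
)

```text
time: 50.2
eef_pos: [0.5928, -0.0866, 0.1252]
tcp_rot: [0.68, 0.733, -0.013, 0.01]
contact_force: [-0.8, -0.2, -1.4]
opening: 0.203
```

Request:
servo_tool(
  increments=[
    [0, 0, 0, 0.05, 0],
    [0, 0, 0, 0.2, 0],
    [0, 0, 0, 0.5, 0],
    [0, 0, 0, 0.9, 0],
    [0, 0, 0, 1.3, 0],
    [0, 0, 0, 1.8, 0],
    [0, 0, 0, 2.3, 0],
    [0, 0, 0, 2.7, 0],
    [0, 0, 0, 2.9, 0],
    [0, 0, 0, 2.9, 0],
  ],
)

```text
time: 51.03
eef_pos: [0.5942, -0.0869, 0.2452]
tcp_rot: [0.68, 0.733, -0.011, 0.013]
contact_force: [0.6, -0.1, -0.2]
opening: 0.203
```

Request:
servo_tool(
  increments=[
    [0, 0.1, -0.15, 0.05, 0],
    [0, 0.3, -0.45, 0.1, 0],
    [0, 0.6, -0.9, 0.1, 0],
    [0, 1.0, -1.4, 0.1, 0],
    [0, 1.35, -1.9, 0.1, 0],
    [0, 1.65, -2.4, 0.1, 0],
    [0, 1.85, -2.7, 0.1, 0],
    [0, 1.96, -2.84, 0.1, 0],
    [0, 1.96, -2.84, 0.1, 0],
    [0, 1.96, -2.84, 0.1, 0],
  ],
)

```text
time: 51.87
eef_pos: [0.6722, -0.2003, 0.2479]
tcp_rot: [0.68, 0.733, -0.011, 0.012]
contact_force: [-0.6, -0.4, -1.0]
opening: 0.203
```

Run:
```python
from h import *
s=st(); a,b=ctrl.read_camera("scene"),ctrl.read_camera("side"); s=st()
A=[(p,ctrl.landmark_of(p,"pen"),ctrl.landmark_of(p,"seat")) for p in(a,b)]
for p,x,y in A: print([(round(d["conf"],2),np.round(d["centre"],1)) for d in x],[(round(d["conf"],2),np.round(d["centre"],1)) for d in y],proj(p,np.array(s["eef_pos"])+[.0015,.001,-.1165]))
print(R.from_quat(s["tcp_rot"]).as_matrix()[:,2])
for p,x,y in A:
    for d in ctrl.masks_of(p,"pen"): 
        r=np.argwhere(d["region"]); print(round(d["conf"],2),d["extent"],"lowest",r[r[:,0]==r[:,0].max()].mean(0))
```

```text
t 51.87 tcp [ 0.672 -0.2    0.248] jaw 4.22 q6 -0.49 F [-0.571 -0.385 -1.025] op 0.203
t 51.97 tcp [ 0.672 -0.2    0.249] jaw 4.28 q6 -0.49 F [ 0.417  0.434 -1.284] op 0.206
[(0.67, array([273.6, 227.5])), (0.63, array([244.8, 335.6])), (0.57, array([321.3, 234.4]))] [(0.95, array([286.3, 225.9]))] [226.593 270.729]
[(0.7, array([306.9, 410.8]))] [(0.57, array([322.8, 411. ]))] [413.887 309.993]
[ 0.002 -0.033 -0.999]
0.57 [206.3, 220.9, 232.2, 268.4] lowest [270. 226.]
0.75 [409.3, 234.9, 438.2, 310.4] lowest [309. 414.]
0.16 [345.1, 435.1, 369.4, 467.8] lowest [465. 357.]
```

Tip prediction matches the masks (scene (226,270), side (414,309)), so it is aligned over the well. Lowering the pen.

Request:
servo_tool(
  increments=[
    [0, 0, 0, -0.15, 0],
    [0, 0, 0, -0.4, 0],
    [0, 0, 0, -0.7, 0],
    [0, 0, 0, -1.0, 0],
    [0, 0, 0, -1.3, 0],
    [0, 0, 0, -1.6, 0],
    [0, 0, 0, -1.9, 0],
    [0, 0, 0, -2.15, 0],
    [0, 0, 0, -2.35, 0],
    [0, 0, 0, -2.4, 0],
  ],
)

```text
time: 53.1
eef_pos: [0.6716, -0.1997, 0.1509]
tcp_rot: [0.68, 0.733, -0.012, 0.011]
contact_force: [-0.3, 0.1, -0.6]
opening: 0.202
```

Request:
servo_tool(
  increments=[
    [0, 0, 0, -0.08, 0],
    [0, 0, 0, -0.16, 0],
    [0, 0, 0, -0.24, 0],
    [0, 0, 0, -0.32, 0],
    [0, 0, 0, -0.38, 0],
    [0, 0, 0, -0.44, 0],
    [0, 0, 0, -0.48, 0],
    [0, 0, 0, -0.52, 0],
    [0, 0, 0, -0.54, 0],
    [0, 0, 0, -0.54, 0],
  ],
)

```text
time: 53.93
eef_pos: [0.6716, -0.1996, 0.1291]
tcp_rot: [0.68, 0.733, -0.012, 0.011]
contact_force: [-0.6, 0.5, -0.8]
opening: 0.202
```

Request:
servo_tool(
  increments=[
    [0, 0, 0, -0.03, 0],
    [0, 0, 0, -0.05, 0],
    [0, 0, 0, -0.07, 0],
    [0, 0, 0, -0.08, 0],
    [0, 0, 0, -0.09, 0],
    [0, 0, 0, -0.1, 0],
    [0, 0, 0, -0.1, 0],
    [0, 0, 0, -0.1, 0],
    [0, 0, 0, -0.1, 0],
    [0, 0, 0, -0.1, 0],
  ],
)

```text
time: 54.77
eef_pos: [0.6716, -0.1996, 0.1259]
tcp_rot: [0.68, 0.733, -0.012, 0.011]
contact_force: [-3.6, 1.3, 4.8]
opening: 0.202
```

Seated (upward contact at the same height as at the grasp). Releasing and withdrawing straight up.

Request:
servo_tool(
  increments=[
    [0.4, 0, 0, 0.02, 0],
    [0.7, 0, 0, 0.02, 0],
    [0.7, 0, 0, 0.02, 0],
    [0.7, 0, 0, 0.02, 0],
    [0.7, 0, 0, 0.1, 0],
    [0.7, 0, 0, 0.5, 0],
    [0.7, 0, 0, 1.2, 0],
    [0.7, 0, 0, 2.0, 0],
    [0.8, 0, 0, 2.9, 0],
    [0.8, 0, 0, 3.8, 0],
  ],
)

```text
time: 55.6
eef_pos: [0.6712, -0.1995, 0.2788]
tcp_rot: [0.68, 0.733, -0.012, 0.011]
contact_force: [0.1, -0.3, -0.0]
opening: 0.799
```

Request:
servo_tool(
  increments=[
    [0.8, -0.2, -0.1, 0.8, 0],
    [0.8, -0.8, -0.1, 1.0, 0],
    [0.8, -1.6, -0.1, 1.0, 0],
    [0.8, -2.3, -0.1, 1.0, 0],
    [0.8, -3.0, -0.1, 1.0, 0],
    [0.8, -3.5, -0.1, 1.0, 0],
    [0.8, -3.5, -0.1, 1.0, 0],
    [0.8, -3.5, -0.1, 1.0, 0],
    [0.8, -3.5, -0.1, 1.0, 0],
    [0.8, -3.5, -0.1, 1.0, 0],
  ],
)

```text
time: 56.43
eef_pos: [0.5321, -0.2035, 0.3188]
tcp_rot: [0.68, 0.733, -0.012, 0.011]
contact_force: [-0.1, -0.2, -0.6]
opening: 0.802
```

```bash
python3 look.py wrist,scene,side tray,pen,seat,pot1,pan fin
python3 - <<'E'
from h import *
p=ctrl.read_camera("wrist")
for d in ctrl.masks_of(p,"tray")[:1]:
    cn=max(cv2.findContours(d["region"].astype(np.uint8),0,2)[0],key=cv2.contourArea)[:,0]
    W=np.array([atz(p,(r,cc),.088)[:2] for cc,r in cn],np.float32); print(d["conf"],d["extent"],cv2.minAreaRect(W*1000))
    q=cv2.approxPolyDP(cv2.convexHull(cn),6,True)[:,0]; print([(tuple(map(int,x)),atz(p,(x[1],x[0]),.088)[:2]) for x in q])
c=ctrl.read_camera("scene")
for n,X in(("pot",[.51,-.33,.065]),): print(n,proj(c,X))
for d in ctrl.masks_of(c,"pen"): print("pen",round(d["conf"],2),d["extent"],"expected top",proj(c,[.672,-.2,.166]),"base",proj(c,[.672,-.2,.101]))
d0=cv2.imread("pics/scene0.png")[:,:,::-1].astype(int)
df=(abs(d0-c["frame"].astype(int)).max(2)>40).astype(np.uint8)
n,_,stt,_=cv2.connectedComponentsWithStats(cv2.morphologyEx(df,cv2.MORPH_OPEN,np.ones((3,3))))
print([list(x) for x in stt[1:] if x[4]>40])
E
```

```text
t 56.43 tcp [ 0.532 -0.204  0.319] jaw 4.3 q6 -0.6 F [-0.099 -0.233 -0.591] op 0.802
wrist tray [(0.67, array([277., 440.]), array([ 0.696, -0.319])), (0.62, array([297., 288.]), array([ 0.505, -0.362]))]
wrist pen [(0.63, array([182., 441.]), array([ 0.672, -0.198]))]
wrist seat []
wrist pot1 [(0.96, array([336., 328.]), array([ 0.561, -0.415])), (0.87, array([263., 321.]), array([ 0.544, -0.309])), (0.63, array([337., 269.]), array([ 0.482, -0.422])), (0.48, array([280., 440.]), array([ 0.695, -0.321]))]
wrist pan []
scene tray [(0.63, array([254., 152.]), array([ 0.436, -0.332]))]
scene pen [(0.55, array([322., 234.]), array([ 0.68 , -0.202]))]
scene seat [(0.61, array([286., 229.]), array([ 0.671, -0.199]))]
scene pot1 [(0.85, array([252., 120.]), array([ 0.414, -0.394])), (0.59, array([272., 124.]), array([ 0.478, -0.387])), (0.54, array([259., 174.]), array([ 0.47 , -0.289]))]
scene pan []
side tray []
side pen [(0.48, array([268., 342.]), array([ 0.608, -0.007]))]
side seat [(0.76, array([325., 409.]), array([ 0.671, -0.201])), (0.37, array([302., 439.]), array([ 0.729, -0.165
[... 1103 characters left out ...]
 np.int32(8), np.int32(123)], [np.int32(189), np.int32(116), np.int32(6), np.int32(21), np.int32(71)], [np.int32(271), np.int32(143), np.int32(20), np.int32(7), np.int32(99)], [np.int32(402), np.int32(180), np.int32(86), np.int32(45), np.int32(3051)], [np.int32(93), np.int32(215), np.int32(108), np.int32(75), np.int32(3187)], [np.int32(280), np.int32(239), np.int32(14), np.int32(14), np.int32(165)], [np.int32(163), np.int32(241), np.int32(12), np.int32(7), np.int32(50)], [np.int32(113), np.int32(262), np.int32(18), np.int32(12), np.int32(136)], [np.int32(341), np.int32(266), np.int32(16), np.int32(15), np.int32(186)], [np.int32(284), np.int32(274), np.int32(15), np.int32(14), np.int32(148)]]
```

```bash
python3 -c "
from plant import ctrl; print(ctrl.sign_off())"
```

```text
the job is handed in; nothing more can be done
None
```

The job is done and handed in after about 57 s of robot time. There were three pots on the plate. I put all three in the tray, set the tray on the balance pan, traced the joint with the UV pen, and stood the pen back in its stand.

**Tray and pots**
- **Tray on pan:** it measured about (0.511, −0.328) m with yaw 7.3°. My fit of the pan was (0.510, −0.331) m, also 7.3°, so it is centred to within about 3 mm.
- **Pots:** all three were detected standing in the tray at the end. None was seen to be knocked aside.

**Pen**
- **Tracing:** the tip ran at about 3 cm/s and an estimated 4–5 mm above the joint. Close-ups at the near end and at the corner put the tip on the joint. I did not view the far end; there the arm's reported position was within about 1 mm of target.
- **Back in the stand:** contact came at the same height as when I picked it up, and the final detection matched the seated pose.

**Other things on the bench:** comparing the scene camera's first and last frames showed changes only at the arm and its shadow, the tray's old and new places, and the pots' old places.

**Checks that failed or disagreed**
- I could not view the final picture because the 16-picture limit was reached. The end checks are therefore numerical only.
- The tool tilted by about 2° during the run, so the tray may have been carried slightly off level; its pots stayed upright.
- At the corner, the trained network placed the pen tip 3–5 pixels away from where I calculated it. The close-up picture agreed with my calculation.

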